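# Unpack the wood samples and shingle them in the display tray

### The job

A carton of hardwood sample tablets has come to the mount-making bench with its tape already cut. Fold all four of its flaps outward until they lean well past upright and leave them so; then take out every tablet and lay them in one straight shingled row down the middle of the aluminium tray: the first propped with one end on the wooden ridge at the tray's head, each further one overlapping the one before like roof shingles toward the tail, about half of each left showing and all of them sloping. Leave the other things on the bench where they are.

Things in the scene. Friction and masses are not known exactly. Their poses are not given: they have to be found in the camera images.
- carton: fixed brown cardboard carton on the table, outside 168 (its x) x 238 (its y, the long way) x 60 mm high, walls and floor 4 mm thick, open above except for its four flaps. Origin: centre of its underside. Tablets lie in it in two flat piles of one to three (centres near y = +52 and -52 mm), long edges along the carton's y, with at least 50 mm free on either side (x) of a pile at the start
- tray: fixed shallow aluminium tray on the table, 136 (its x) x 326 (its y) mm; its floor is 6 mm above the table. Origin: centre of its underside, at table height. Inside 120 x 310 mm. Side lips and the lip at the tail (+y) end rise 10 mm above the floor; the head (-y) end wall rises 22 mm. Just inside the head wall a wooden ridge, 12 mm high above the floor and 100 mm wide (x), lies across the tray, its front edge at y = -137 mm
- tray_ridge (a point): middle of the top front edge (the edge toward the tail) of the wooden ridge in the tray, 18 mm above the table
- flap_far (a joint): angle of the flap on the carton's long +x side, 230 mm wide, 4 mm thick, 50 mm from hinge to free edge: 0 = lying flat over the carton, 1.57 = upright, stop at 2.6 = folded far outward. It stays where it is left (stiff crease, under 1 N at the edge). At the start it is popped up by 0.35 to 0.75. The two long flaps do not meet: at least 64 mm between their free edges
- flap_far_hinge (a point): middle of that flap's hinge line, in the carton's frame at x = +82 mm, 62 mm above the table
- flap_near (a joint): angle of the flap on the carton's long -x side, 230 mm wide, 4 mm thick, 50 mm from hinge to free edge: 0 = lying flat over the carton, 1.57 = upright, stop at 2.6 = folded far outward. It stays where it is left (stiff crease, under 1 N at the edge). At the start it is popped up by 0.35 to 0.75. The two long flaps do not meet: at least 64 mm between their free edges
- flap_near_hinge (a point): middle of that flap's hinge line, in the carton's frame at x = -82 mm, 62 mm above the table
- flap_left (a joint): angle of the flap on the carton's short +y end, a narrow dust flap 58 mm wide centred on that end, 4 mm thick, 50 mm from hinge to free edge: 0 = lying flat over the carton, 1.57 = upright, stop at 2.6 = folded far outward. It stays where it is left (stiff crease, under 1 N at the edge). At the start it is popped up by 0.35 to 0.75. The two long flaps do not meet: at least 64 mm between their free edges
- flap_left_hinge (a point): middle of that flap's hinge line, in the carton's frame at y = +117 mm, 62 mm above the table
- flap_right (a joint): angle of the flap on the carton's short -y end, a narrow dust flap 58 mm wide centred on that end, 4 mm thick, 50 mm from hinge to free edge: 0 = lying flat over the carton, 1.57 = upright, stop at 2.6 = folded far outward. It stays where it is left (stiff crease, under 1 N at the edge). At the start it is popped up by 0.35 to 0.75. The two long flaps do not meet: at least 64 mm between their free edges
- flap_right_hinge (a point): middle of that flap's hinge line, in the carton's frame at y = -117 mm, 62 mm above the table
- tablet1: flat hardwood sample tablet 44 (x) x 70 (y) x 8 (z) mm, 28 to 56 g, both faces and both ends alike; origin at its centre. All tablets have the same size; four to six of them are there (1 to 3 always)
- tablet2: flat hardwood sample tablet 44 (x) x 70 (y) x 8 (z) mm, 28 to 56 g, both faces and both ends alike; origin at its centre. All tablets have the same size; four to six of them are there (1 to 3 always)
- tablet3: flat hardwood sample tablet 44 (x) x 70 (y) x 8 (z) mm, 28 to 56 g, both faces and both ends alike; origin at its centre. All tablets have the same size; four to six of them are there (1 to 3 always)
- tablet4: flat hardwood sample tablet 44 (x) x 70 (y) x 8 (z) mm, 28 to 56 g, both faces and both ends alike; origin at its centre. All tablets have the same size; four to six of them are there (1 to 3 always)
- tablet5: flat hardwood sample tablet 44 (x) x 70 (y) x 8 (z) mm, 28 to 56 g, both faces and both ends alike; origin at its centre. All tablets have the same size; four to six of them are there (1 to 3 always)
- tablet6: flat hardwood sample tablet 44 (x) x 70 (y) x 8 (z) mm, 28 to 56 g, both faces and both ends alike; origin at its centre. All tablets have the same size; four to six of them are there (1 to 3 always)
- tape_roll: bystander, to be left alone: yellow roll of tape 76 mm across, 24 high, lying flat
- glue_jar: bystander, to be left alone: white jar 48 mm across, 60 high
- brush: bystander, to be left alone: paint brush lying down
- putty_knife: bystander, to be left alone: putty knife lying down
- spray_can: bystander, to be left alone: white can 56 mm across, 150 high
- cup: bystander, to be left alone: green cup 76 mm across, 90 high
- plaster_form: bystander, to be left alone: small plaster casting, 68 mm across, 58 high
Not all that is in view belongs to the job. Leave any blue look-alike of the tablet6 alone. Leave any green look-alike of the tablet2 alone.

How it is judged:
By the outcome, as a careful person would: the job done as asked, in the order asked, and still so for the second after the job is handed in, with the robot touching nothing.
Of tablet4, tablet5, tablet6 only 1 to 3 are there at a start; the rules pass over those that are not, and their reading is None.
At some moment in a run one of tablet1, tablet3 may be knocked a few centimetres aside while the robot is not near it.
Once in a run the grip may slacken for a moment while it holds something.
It also fails if it takes over 210 s, if anything falls off the work surface, if the arm or the gripper's body presses on something with over 40 N, if the wrist force passes 120 N, or if a joint passes its speed limit or range.

### The arm

A 6-joint arm with a two-finger parallel gripper is mounted at the origin on the work surface. World frame = base frame: x ahead of the robot, y to its left, z up, the work surface at z = 0. Lengths are in m, angles in degrees, forces in N, time in s.
With the tool pointing down it reaches from about 0.35 to 0.875 m from the base axis. Payload 4.2 kg.
Tool frame: the origin (TCP) lies midway between the tips of the shut fingers; the grasp point (between the pads) lies 19 mm behind it; y points along the fingers, x is the direction in which the jaws open and shut, and the axes are right-handed (so a half turn about y gives the same grasp; the last joint's range is limited). The gripper opens to 87 mm and grips with 3 to 60 N. Pads are 19 mm wide; open, the fingers measure 117 mm over their backs; the gripper's body (75 mm by 190 mm) begins 51 mm behind the grasp point.
Start: joints at [85.921, 22.042, 0.453, 0, -68.411, -14.817], TCP at [0.202, 0.591, 0.223] pointing down, gripper open.
Joint ranges: [-179.83, 179.83], [-69.29, 118.12], [-61.27, 80.66], [-181.25, 117.63], [-171.15, -9.14], [-177.46, 177.46]. Speed limits (degrees/s): [159.86, 159.86, 180, 180, 180, 180].

### API

Orientations are given as a 3x3 rotation matrix whose columns are the frame's x, y, z axes.
In Python, from station import * gives the robot as it stands.
- The arm moves only by the tool jog_arm, never from a script. Its argument "series" is a list of rows, each a list of 3 entries, a list of its own where there are three numbers: the shift along the tool's x, y, z in m, then the turn, a rotation vector about the tool's x, y, z in degrees, then the finger opening in m, from 0 to 0.087. A call has 1 to 10 rows; each row shifts and turns the commanded pose from where the row before left it, along the tool's axes as they then stand; what a row does not reach is not made up. A row lasts 1/8 s, in which the tool goes at most 62.5 mm and 10.7 degrees, less where a joint would pass 70% of its speed; a pose out of reach is approached as far as the arm can. A call is refused whole if a number of a shift passes 0.0625 or a number of a turn 10.7, either way. A call with a gripper value outside its range is refused whole. The fingers move at their own pace and stop on an object; the grip force is fixed at half the most. Time passes only in rows, so rows that do not move let the fingers close. It gives the time, the measured TCP pose, the force and the opening at its end, in the units of the state.
- sense(): the state, without advancing time (a new reading comes with each control period).
- capture(name): name is "scene" or "top" or "wrist"; returns the picture (420x560x3 uint8, red, green, blue); there is no depth.
- camera_info(name): a dict with "fx", "fy", "cx", "cy" (pixels), "k1" (the pictures are not rectified: a ray, as slopes to the right and down, at radius r is drawn at 1 + k1 r^2 times it, then the intrinsics apply), "rvec" (rotation vector, rad) and "tvec" (3), from world to camera coordinates, as OpenCV has them. Camera axes: x right, y down, z forward; pixel columns grow to the right and rows downward; lengths in m; the calibration is good to about 2 mm. A picture is of the moment at which its call begins: read the wrist's pose just before it. camera_info takes no time and is no camera call; for the wrist camera it gives the pose at the moment of the call.
- finish_job(): hands the job in, once; it reports no verdict.
The state is a dict: "time_s": time; "joints": joint angles; "joint_velocities": joint speeds; "effort": joint torques, N m; "tcp_pos": TCP position; "ee_rot": TCP orientation; "wrist_force": force on the tool from outside, world axes, zero at the start; "moment": the same for the moment, N m; "gripper_width": opening from 0.0 (shut) to 1.0 (fully open).
Only numpy, scipy, OpenCV 4.12 (cv2) and the standard library are available. Lean on these libraries where they do the work, as an engineer would, in place of code of your own. Each camera call takes 0.05 s, during which the arm holds its last target. There are 200 camera calls.

## Working session

There is one attempt and no reset: what is moved stays moved. The work goes in short steps, Python scripts to look and compute and a tool call to move; the robot and the scene stay as the last step left them, time stands still between calls to the robot, and variables do not carry over. Pictures are saved under pics/ and viewed, about 12 in all and at most 16, crops included, and the job is handed in when it is done.

Besides the shell and the picture viewer there is one more tool, called after ">>>" as name(argument=value, ...), one argument or row to a line, values as JSON. jog_arm: Moves the arm, as the interface text tells. Its arguments: {"type":"object","properties":{"series":{"type":"array","items":{"type":"array"}}},"required":["series"]}

```bash
ls; mkdir -p pics; python3 - <<'E'
from station import *
import cv2,numpy as np
for n in ("scene","top"):
    cv2.imwrite(f"pics/{n}0.png",cv2.resize(capture(n)[:,:,::-1],(800,600),interpolation=cv2.INTER_CUBIC))
    print(n,camera_info(n))
print(camera_info("wrist"))
print(sense())
E
```

```text
pics
scene {'fx': 486.86458614507404, 'fy': 486.86458614507404, 'cx': 289.47498502789676, 'cy': 208.783477277432, 'k1': 0.0544573128497327, 'rvec': array([ 1.09689181,  2.26483643, -1.1514612 ]), 'tvec': array([ 0.32883213, -0.20287108,  1.56068578])}
top {'fx': 381.39695458871677, 'fy': 381.39695458871677, 'cx': 283.23948813071644, 'cy': 206.8105435876798, 'k1': 0.03423458900171547, 'rvec': array([ 2.1820067 , -2.17821045,  0.13541152]), 'tvec': array([-0.00210425,  0.5281689 ,  0.9650809 ])}
{'fx': 353.0090956493211, 'fy': 353.0090956493211, 'cx': 275.117833833656, 'cy': 208.98690469514543, 'k1': 0.01805649507628186, 'rvec': array([-1.72057521,  2.40827433,  0.33235373]), 'tvec': array([ 0.62376795, -0.03344861,  0.39129597])}
{'time_s': 0.1, 'joints': array([ 8.59210981e+01,  2.20873343e+01,  3.88356103e-01, -2.47532097e-02,
       -6.84137981e+01, -1.48160841e+01]), 'joint_velocities': array([-0.06616379, -0.14115042,  0.16070128,  0.09801506, -0.03328828,
       -0.08330848]), 'effort': array([ 4.33952900e-04, -3.91693211e+01,  1.87933892e+01,  4.23195899e+00,
        1.34242134e-02, -7.76976503e-05]), 'tcp_pos': array([0.20221337, 0.59080858, 0.22156527]), 'ee_rot': array([[-3.23984829e-01, -5.40711761e-04,  9.46062122e-01],
       [-9.46060150e-01, -1.93472374e-03, -3.23985260e-01],
       [ 2.00555149e-03, -9.99997982e-01,  1.15275292e-04]]), 'wrist_force': array([ 0.25720142,  0.06633785, -1.11558331]), 'moment': array([-0.00698854,  0.02966804,  0.0173977 ]), 'gripper_width': 1.0011158009553172}
```

View pics/top0.png

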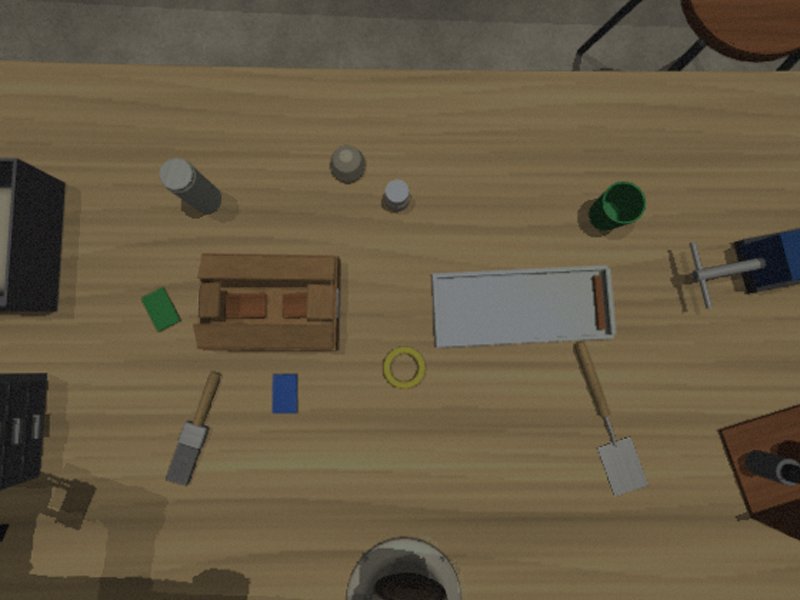

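View pics/scene0.png

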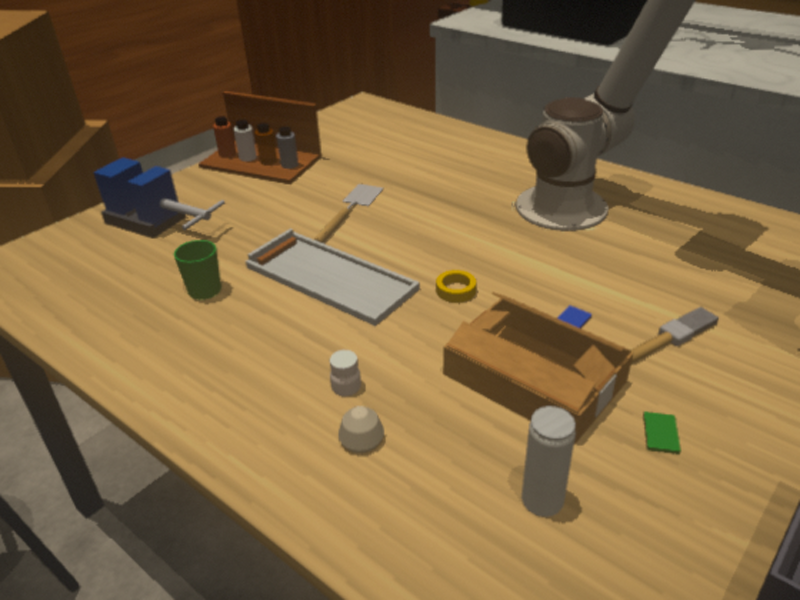

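The top view shows the carton at about (268,303) with its flaps popped up and reddish tablets inside at (245,305) and (295,305). The tray is at (523,307) with its ridge on the right at (600,302). Possible mistakes for a tablet are the blue plate (285,393) and the green plate (160,310), both outside the carton and so decoys, and the wooden ridge (600,302). My choice is the brown-red tablets inside the carton, and I'll check them in a close crop.

```bash
cat > h.py <<'E'
from station import *
import cv2,numpy as np
from scipy.spatial.transform import Rotation as R
def cam(n):
    c=camera_info(n); return c
def proj(c,P):
    K=np.array([[c['fx'],0,c['cx']],[0,c['fy'],c['cy']],[0,0,1]]);d=np.array([c['k1'],0,0,0,0.])
    return cv2.projectPoints(np.asarray(P,float).reshape(-1,3),c['rvec'],c['tvec'],K,d)[0].reshape(-1,2)
def unproj(c,uv,z):
    K=np.array([[c['fx'],0,c['cx']],[0,c['fy'],c['cy']],[0,0,1]]);d=np.array([c['k1'],0,0,0,0.])
    n=cv2.undistortPoints(np.asarray(uv,float).reshape(-1,1,2),K,d).reshape(-1,2)
    M=cv2.Rodrigues(c['rvec'])[0];o=-M.T@c['tvec'];r=np.c_[n,np.ones(len(n))]@M
    return o+r*((np.asarray(z)-o[2])/r[:,2])[:,None]
def crop(im,u0,u1,v0,v1,s,step=10):
    a=cv2.resize(im[v0:v1,u0:u1,::-1],None,fx=s,fy=s,interpolation=cv2.INTER_CUBIC)
    a=np.clip(a.astype(float)*1.4,0,255).astype(np.uint8)
    for u in range((u0//step+1)*step,u1,step):
        x=int((u-u0+.5)*s);cv2.line(a,(x,0),(x,6),(0,255,255),1);cv2.putText(a,str(u),(x+2,10),0,.35,(255,255,255),1)
    for v in range((v0//step+1)*step,v1,step):
        y=int((v-v0+.5)*s);cv2.line(a,(0,y),(6,y),(0,255,255),1);cv2.putText(a,str(v),(8,y+4),0,.35,(255,255,255),1)
    return a
def place(pose,P):  # pose x,y,yaw deg
    return R.from_euler('z',pose[2],degrees=True).apply(np.asarray(P,float))+[pose[0],pose[1],0]
E
python3 - <<'E'
from h import *
im=capture("top")
cv2.imwrite("pics/c1.png",np.vstack([crop(im,128,265,170,252,5.5),crop(im,298,435,180,246,5.5)]))
E
```

```text
(no output)
```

View pics/c1.png

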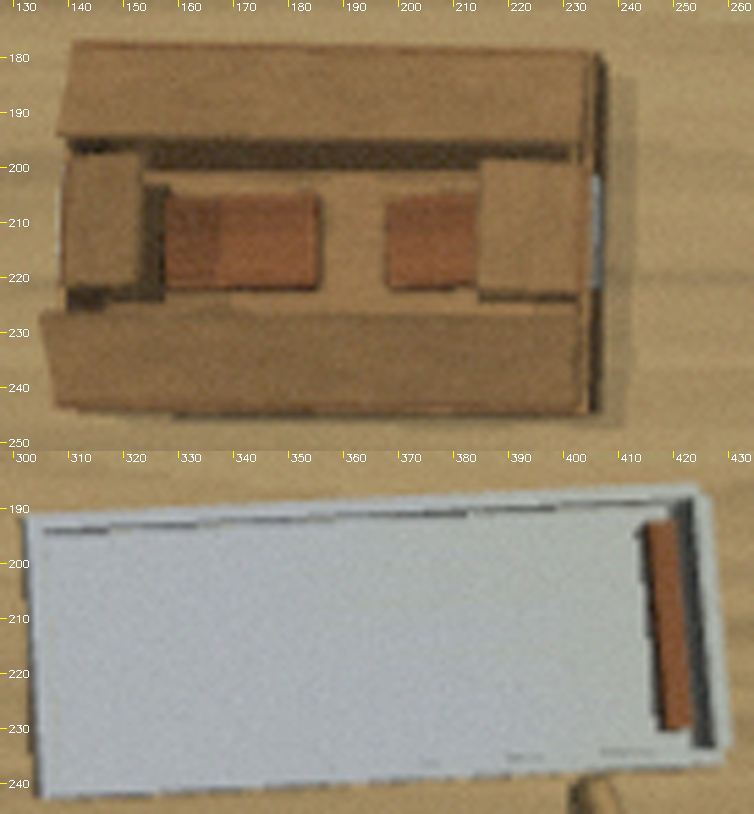

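```bash
python3 - <<'E'
from h import *
from scipy.optimize import least_squares
c=cam("top")
def fit(M,uv):
    f=lambda p:(proj(c,place(p*[1,1,100],M))-uv).ravel()
    s=least_squares(f,[0.5,0,0.]);p=s.x*[1,1,100];print(p.round(4),f(s.x).round(1),s.x[2]);return p
x,y=.084,.119
C=fit([[.082,.115,.062],[.082,-.115,.062],[-.082,.115,.062],[-.082,-.115,.062],[.084,-.119,.06],[-.084,-.119,.06]],
 np.array([[140.5,177.],[231.5,178.5],[137.5,244],[232,245],[234.5,178.5],[234,244.5]]))
T=fit([[.068,.163,.016],[-.068,.163,.016],[.068,-.163,.028],[-.068,-.163,.028],[.05,-.137,.018],[-.05,-.137,.018]],
 np.array([[301.5,191],[304.5,242.5],[424.5,185.5],[428.5,236.],[413.5,192.5],[417,230.5]]))
w=unproj(c,[[157,205],[157,222],[185.5,205],[185.5,222],[197,205],[197,222]],.02);
print('tablet pts carton frame',(place([0,0,-C[2]],w-[C[0],C[1],0])).round(4))
# flap free edges
print(unproj(c,[[138,194],[232,195],[135.5,226.5],[232,227],[152.5,198],[152,222],[213,199],[213,223]],.085).round(3))
o=sense();print(o['ee_rot'].round(3),o['tcp_pos'])
E
```

```text
[ 0.5138  0.2418 -0.1818] [-0.3  0.8  1.4  0.2 -0.2 -0.1 -0.3 -0.9  0.1 -0.5 -0.6  0.4] -0.0018183703982940886
[ 0.5114 -0.2132  2.7956] [-1.  -0.  -1.2  0.1  0.4 -0.8  0.9  0.7  0.6  0.   0.3 -0.2] 0.027955875828179554
tablet pts carton frame [[ 0.0185  0.0841  0.02  ]
 [-0.0255  0.0824  0.02  ]
 [ 0.019   0.011   0.02  ]
 [-0.0252  0.0097  0.02  ]
 [ 0.0192 -0.0186  0.02  ]
 [-0.0251 -0.0198  0.02  ]]
[[0.552 0.352 0.085]
 [0.551 0.126 0.085]
 [0.474 0.355 0.085]
 [0.473 0.124 0.085]
 [0.543 0.317 0.085]
 [0.485 0.316 0.085]
 [0.541 0.172 0.085]
 [0.482 0.17  0.085]]
[[-0.324 -0.     0.946]
 [-0.946 -0.002 -0.324]
 [ 0.002 -1.     0.   ]] [0.2022628  0.59088584 0.22171805]
```

>>> jog_arm(
  series=[
    [[0, 0, 0], [0, 10.16, 0], 0],
    [[0, 0, 0], [0, 10.16, 0], 0],
    [[0, 0, 0], [0, 10.16, 0], 0],
    [[0, 0, 0], [0, 10.16, 0], 0],
    [[0, 0, 0], [0, 10.16, 0], 0],
    [[0, 0, 0], [0, 10.16, 0], 0],
    [[0, 0, 0], [0, 10.16, 0], 0],
  ],
)

```text
time_s: 1.02
tcp_pos: [0.2023, 0.591, 0.2221]
ee_rot: [[-1.0, -0.0, -0.006], [0.006, -0.001, -1.0], [0.0, -1.0, 0.001]]
wrist_force: [-0.0, 0.4, -0.5]
gripper_width: 0.286
```

>>> jog_arm(
  series=[
    [[-0.0446, 0, 0.0499], [0, 0, 0], 0],
    [[-0.0446, 0, 0.0499], [0, 0, 0], 0],
    [[-0.0446, 0, 0.0499], [0, 0, 0], 0],
    [[-0.0446, 0, 0.0499], [0, 0, 0], 0],
    [[-0.0446, 0, 0.0499], [0, 0, 0], 0],
    [[-0.0446, 0, 0.0499], [0, 0, 0], 0],
    [[-0.0446, 0, 0.0499], [0, 0, 0], 0],
    [[0, 0, 0], [0, 0, 0], 0],
    [[0, 0, 0], [0, 0, 0], 0],
  ],
)

```text
time_s: 2.15
tcp_pos: [0.4937, 0.2648, 0.2222]
ee_rot: [[-1.0, -0.001, -0.001], [0.001, -0.0, -1.0], [0.001, -1.0, 0.0]]
wrist_force: [0.3, -0.6, 0.5]
gripper_width: 0.005
```

```bash
python3 - <<'E'
from h import *
o=sense();print(o['ee_rot'].round(3),o['tcp_pos'],o['joints'].round(1),o['time_s'])
c=cam("wrist");M=cv2.Rodrigues(c['rvec'])[0];print('cam pos',-M.T@c['tvec'],'axes',M.round(2))
w=capture("wrist");s=capture("scene")
cv2.imwrite("pics/w1.png",np.vstack([cv2.resize(w[:,:,::-1],(400,300)),cv2.resize(s[:,:,::-1],(400,300))]))
cv2.imwrite("pics/w1.png",crop(w,0,560,0,420,1.4,50))
np.save("w1.npy",w)
cv2.imwrite("pics/s1.png",crop(s,200,520,0,330,1.8,50))
E
```

```text
[[-1.    -0.001 -0.001]
 [ 0.001 -0.    -1.   ]
 [ 0.001 -1.     0.   ]] [0.49371608 0.26482883 0.22219971] [ 44.8  15.8  -8.8  -0.  -65.4 -44.8] 2.15
cam pos [0.49386171 0.19051644 0.3841023 ] axes [[-1.    0.    0.  ]
 [ 0.    0.96  0.27]
 [-0.    0.27 -0.96]]
```

View pics/w1.png

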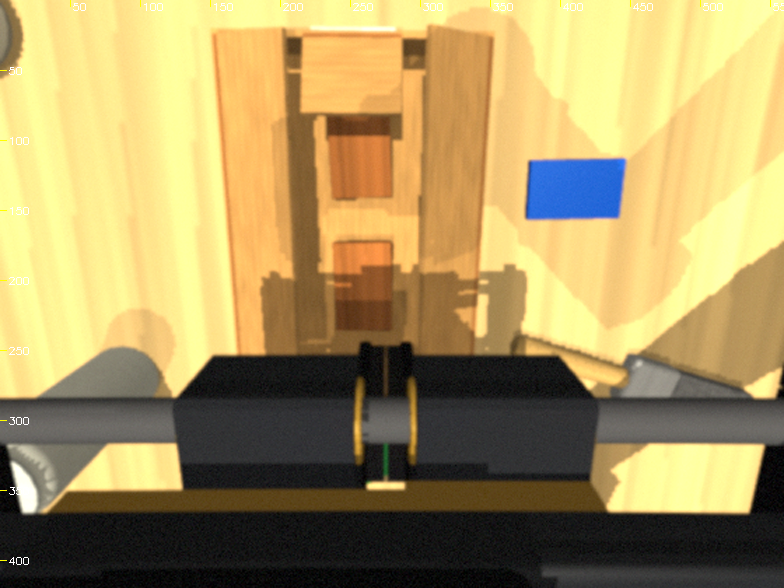

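View pics/s1.png

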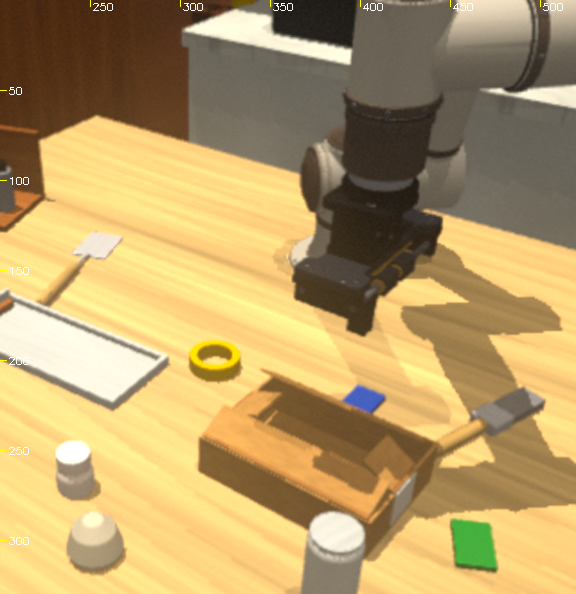

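```bash
python3 - <<'E'
from h import *
c=cam("wrist")
q=np.array([[335,240],[392,240],[336,330],[392,330],[332,198],[392,198],[331,117],[391,117]])/1.4-.5
for z in (.012,.02,.028):
    p=unproj(c,q,z);print(z,p[:,:2].round(4).tolist(),'w',np.linalg.norm(p[0]-p[1]).round(4),np.linalg.norm(p[2]-p[3]).round(4),'L',np.linalg.norm(p[0]-p[2]).round(4),np.linalg.norm(p[1]-p[3]).round(4),'w2',np.linalg.norm(p[4]-p[5]).round(4))
E
```

```text
0.012 [[0.5314, 0.2546], [0.4881, 0.2545], [0.5325, 0.3271], [0.4877, 0.3271], [0.5327, 0.2232], [0.4882, 0.2231], [0.5318, 0.1667], [0.4892, 0.1666]] w 0.0433 0.0448 L 0.0725 0.0725 w2 0.0445
0.02 [[0.5305, 0.2532], [0.4882, 0.2532], [0.5316, 0.3242], [0.4878, 0.3241], [0.5319, 0.2225], [0.4884, 0.2224], [0.531, 0.1672], [0.4893, 0.1671]] w 0.0424 0.0438 L 0.071 0.071 w2 0.0435
0.028 [[0.5297, 0.2519], [0.4883, 0.2518], [0.5308, 0.3213], [0.488, 0.3212], [0.5311, 0.2218], [0.4885, 0.2217], [0.5302, 0.1677], [0.4894, 0.1676]] w 0.0414 0.0428 L 0.0694 0.0694 w2 0.0426
```

>>> jog_arm(
  series=[
    [[-0.02, 0, 0.022], [0, 0, 0], 0],
    [[0, 0.05, 0], [0, 0, 0], 0],
    [[0, 0.05, 0], [0, 0, 0], 0],
    [[0, 0.04, 0], [0, 0, 0], 0],
    [[0, 0.02, 0], [0, 0, 0], 0],
    [[0, 0, 0], [0, 0, 0], 0],
  ],
)

```text
time_s: 3.0
tcp_pos: [0.5122, 0.2436, 0.061]
ee_rot: [[-1.0, -0.003, 0.002], [-0.002, -0.003, -1.0], [0.003, -1.0, 0.003]]
wrist_force: [-0.2, -0.1, 0.0]
gripper_width: 0.004
```

The wrist view shows both piles: +y pile at original pixels about (260,203), -y pile at about (258,112). Their apparent width fits a top surface about two tablets high. The gripper's long body lies along the jaw axis. Far flap first.

>>> jog_arm(
  series=[
    [[-0.028, -0.003, 0], [0, 0, 0], 0],
    [[-0.006, -0.011, 0], [0, 0, 0], 0],
    [[-0.012, -0.009, 0], [0, 0, 0], 0],
    [[-0.015, -0.006, 0], [0, 0, 0], 0],
    [[-0.015, -0.002, 0], [0, 0, 0], 0],
    [[-0.01, -0.001, 0], [0, 0, 0], 0],
    [[-0.008, 0.003, 0], [0, 0, 0], 0],
    [[-0.007, 0.003, 0], [0, 0, 0], 0],
    [[0, 0, 0], [0, 0, 0], 0],
  ],
)

```text
time_s: 4.12
tcp_pos: [0.6154, 0.243, 0.0882]
ee_rot: [[-1.0, 0.0, -0.0], [0.0, -0.0, -1.0], [-0.0, -1.0, 0.0]]
wrist_force: [-0.3, 0.9, 0.1]
gripper_width: 0.008
```

```bash
python3 - <<'E'
from h import *
t=capture("top");s=capture("scene")
a=crop(t,110,300,150,260,4,20);b=crop(s,260,470,130,330,2,20)
o=np.zeros((a.shape[0]+0,800,3),np.uint8);o[:,:a.shape[1]]=a
cv2.imwrite("pics/f1.png",crop(t,120,290,155,265,4.5,20))
E
```

```text
(no output)
```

View pics/f1.png

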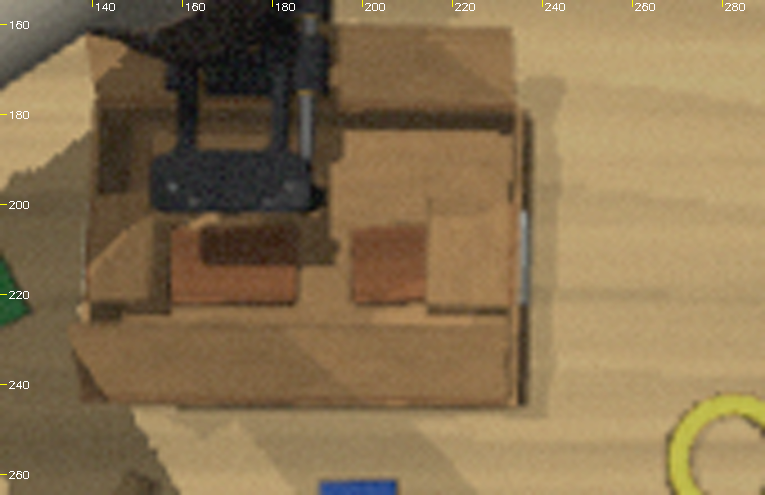

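>>> jog_arm(
  series=[
    [[0, -0.045, 0], [0, 0, 0], 0],
    [[0.05, 0, 0], [0, 0, 0], 0],
    [[0.05, 0, 0], [0, 0, 0], 0],
    [[0.001, 0.04, 0], [0, 0, 0], 0],
    [[0, 0.032, 0], [0, 0, 0], 0],
    [[0, 0, 0], [0, 0, 0], 0],
  ],
)

```text
time_s: 4.97
tcp_pos: [0.5123, 0.242, 0.0598]
ee_rot: [[-1.0, -0.004, -0.0], [0.0, -0.003, -1.0], [0.004, -1.0, 0.003]]
wrist_force: [-0.4, 0.4, 1.3]
gripper_width: 0.005
```

>>> jog_arm(
  series=[
    [[0.026, -0.003, 0], [0, 0, 0], 0],
    [[0.006, -0.011, 0], [0, 0, 0], 0],
    [[0.012, -0.009, 0], [0, 0, 0], 0],
    [[0.015, -0.006, 0], [0, 0, 0], 0],
    [[0.015, -0.002, 0], [0, 0, 0], 0],
    [[0.01, -0.001, 0], [0, 0, 0], 0],
    [[0.008, 0.003, 0], [0, 0, 0], 0],
    [[0.007, 0.003, 0], [0, 0, 0], 0],
    [[0, 0, 0], [0, 0, 0], 0],
  ],
)

```text
time_s: 6.1
tcp_pos: [0.4137, 0.2424, 0.0868]
ee_rot: [[-1.0, -0.002, -0.0], [0.0, -0.002, -1.0], [0.002, -1.0, 0.002]]
wrist_force: [0.0, 0.1, 1.2]
gripper_width: 0.005
```

>>> jog_arm(
  series=[
    [[0, -0.045, 0], [0, 0, 0], 0],
    [[-0.05, 0, 0], [0, 0, 0], 0],
    [[-0.049, 0, 0], [0, 0, 0], 0],
    [[0, 0.04, -0.01], [0, 0, 0], 0],
    [[0, 0.031, -0.01], [0, 0, 0], 0],
    [[0, 0, -0.01], [0, 0, 0], 0],
  ],
)

```text
time_s: 6.85
tcp_pos: [0.5121, 0.2716, 0.0585]
ee_rot: [[-1.0, -0.006, -0.001], [0.001, -0.005, -1.0], [0.006, -1.0, 0.005]]
wrist_force: [0.3, 0.2, 0.3]
gripper_width: 0.004
```

>>> jog_arm(
  series=[
    [[0, -0.003, -0.036], [0, 0, 0], 0],
    [[0, -0.011, -0.006], [0, 0, 0], 0],
    [[0, -0.009, -0.012], [0, 0, 0], 0],
    [[0, -0.006, -0.015], [0, 0, 0], 0],
    [[0, -0.002, -0.015], [0, 0, 0], 0],
    [[0, -0.001, -0.01], [0, 0, 0], 0],
    [[0, 0.003, -0.008], [0, 0, 0], 0],
    [[0, 0.003, -0.007], [0, 0, 0], 0],
    [[0, 0, 0], [0, 0, 0], 0],
  ],
)

```text
time_s: 7.98
tcp_pos: [0.5139, 0.3827, 0.0871]
ee_rot: [[-1.0, 0.0, 0.0], [-0.0, 0.0, -1.0], [-0.0, -1.0, -0.0]]
wrist_force: [-0.4, 0.6, 0.3]
gripper_width: 0.005
```

```bash
python3 - <<'E'
from h import *
cv2.imwrite("pics/f2.png",crop(capture("scene"),260,470,130,330,2.8,20))
E
```

```text
(no output)
```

View pics/f2.png

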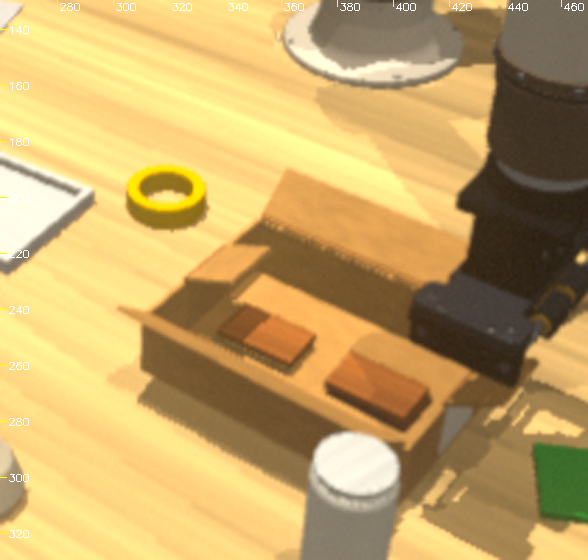

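>>> jog_arm(
  series=[
    [[0, -0.045, 0], [0, 0, 0], 0],
    [[0, 0, 0.05], [0, 0, 0], 0],
    [[0, 0, 0.05], [0, 0, 0], 0],
    [[0, 0, 0.05], [0, 0, 0], 0],
    [[0, 0.03, 0.02], [0, 0, 0], 0],
    [[0, 0.042, 0], [0, 0, 0], 0],
    [[0, 0, 0], [0, 0, 0], 0],
  ],
)

```text
time_s: 8.9
tcp_pos: [0.512, 0.2102, 0.0582]
ee_rot: [[-1.0, -0.005, -0.002], [0.002, -0.004, -1.0], [0.005, -1.0, 0.004]]
wrist_force: [0.4, 0.6, 0.7]
gripper_width: 0.003
```

>>> jog_arm(
  series=[
    [[0, -0.003, 0.036], [0, 0, 0], 0],
    [[0, -0.011, 0.006], [0, 0, 0], 0],
    [[0, -0.009, 0.012], [0, 0, 0], 0],
    [[0, -0.006, 0.015], [0, 0, 0], 0],
    [[0, -0.002, 0.015], [0, 0, 0], 0],
    [[0, -0.001, 0.01], [0, 0, 0], 0],
    [[0, 0.003, 0.008], [0, 0, 0], 0],
    [[0, 0.003, 0.007], [0, 0, 0], 0],
    [[0, 0, 0], [0, 0, 0], 0],
  ],
)

```text
time_s: 10.02
tcp_pos: [0.5131, 0.1021, 0.0858]
ee_rot: [[-1.0, -0.002, -0.001], [0.001, -0.001, -1.0], [0.002, -1.0, 0.001]]
wrist_force: [-0.2, 0.1, -0.7]
gripper_width: 0.006
```

>>> jog_arm(
  series=[
    [[0, -0.05, 0], [0, 0, 0], 0.087],
    [[0, -0.05, -0.03], [0, 0, 0], 0.087],
    [[0, -0.02, -0.05], [0, 0, 0], 0.087],
    [[0, 0, -0.05], [0, 0, 0], 0.087],
    [[0, 0, -0.05], [0, 0, 0], 0.087],
    [[0, 0, -0.04], [0, 0, 0], 0.087],
    [[0, 0, 0], [0, 0, 0], 0.087],
    [[0, 0, 0], [0, 0, 0], 0.087],
  ],
)

```text
time_s: 11.02
tcp_pos: [0.5134, 0.3225, 0.206]
ee_rot: [[-1.0, -0.001, 0.0], [-0.0, -0.001, -1.0], [0.001, -1.0, 0.001]]
wrist_force: [1.1, -0.1, -0.3]
gripper_width: 0.834
```

```bash
python3 - <<'E'
from h import *
w=capture("wrist");c=cam("wrist");o=sense();print(o['tcp_pos'],o['gripper_width'])
C=[.5138,.2418,-.18]
np.save("w2.npy",w)
a=crop(w,100,420,10,270,2.45,20)
# overlay of predicted carton rim (z .06)
P=place(C,[[.084,.119,.06],[.084,-.119,.06],[-.084,-.119,.06],[-.084,.119,.06]])
q=((proj(c,P)-[100,10]+.5)*2.45).astype(int);cv2.polylines(a,[q.reshape(-1,1,2)],True,(255,255,0),1)
cv2.imwrite("pics/w2.png",a)
E
```

```text
[0.51359068 0.32214614 0.20627053] 0.8785952548659978
```

View pics/w2.png

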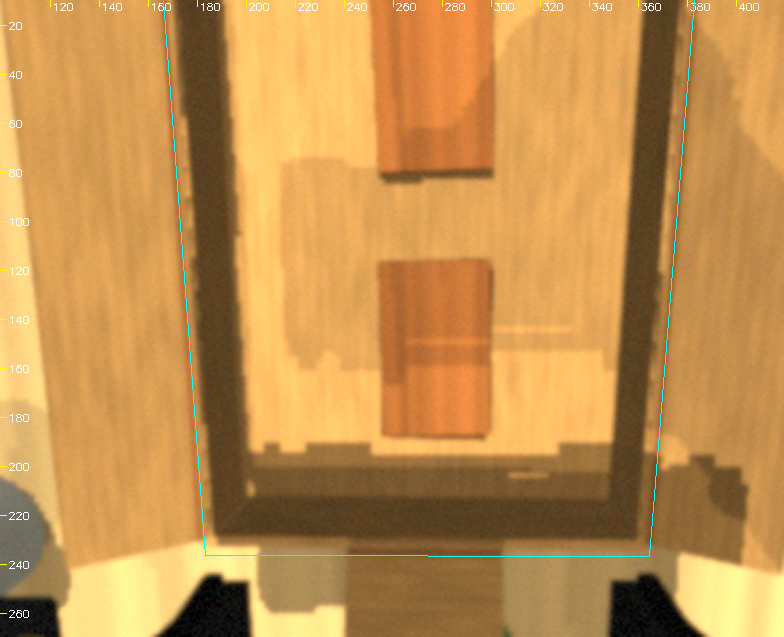

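```bash
python3 - <<'E'
from h import *
c=cam("wrist")
q=np.array([[252.5,115.5],[299,115],[254,187.5],[298,187.5],[252.,80],[299.5,79]])-.0
for z in (.012,.02,.028):
    p=unproj(c,q,z);n=lambda a,b:np.linalg.norm(p[a]-p[b]).round(4)
    print(z,p[:,:2].round(4).tolist(),'w',n(0,1),n(2,3),n(4,5),'L',n(0,2),n(1,3))
s=cam("scene")
# predicted +y-pile corners in scene view for heights
for z in (.012,.02,.028):
    print(z,proj(s,place([.511,.2935,0],[[.022,.035,z],[.022,-.035,z],[-.022,.035,z],[-.022,-.035,z]])).round(1).tolist(), proj(s,place([.511,.187,0],[[.022,.035,z],[.022,-.035,z]])).round(1).tolist())
E
```

```text
0.012 [[0.5351, 0.2534], [0.4898, 0.253], [0.5348, 0.325], [0.4895, 0.325], [0.535, 0.221], [0.4899, 0.2201]] w 0.0453 0.0453 0.045 L 0.0716 0.0721
0.02 [[0.5346, 0.2533], [0.4903, 0.2528], [0.5344, 0.3233], [0.49, 0.3233], [0.5345, 0.2216], [0.4905, 0.2207]] w 0.0443 0.0443 0.044 L 0.07 0.0705
0.028 [[0.5341, 0.2532], [0.4909, 0.2527], [0.5339, 0.3216], [0.4906, 0.3216], [0.534, 0.2222], [0.491, 0.2213]] w 0.0433 0.0433 0.043 L 0.0684 0.0689
0.012 [[405.2, 282.6], [376.8, 268.7], [414.8, 271.3], [386.8, 258.1]] [[362.8, 261.8], [337.3, 249.3]]
0.02 [[405.6, 279.9], [377.1, 266.0], [415.2, 268.7], [387.1, 255.5]] [[363.1, 259.2], [337.4, 246.7]]
0.028 [[406.1, 277.2], [377.4, 263.4], [415.7, 266.0], [387.4, 252.9]] [[363.3, 256.6], [337.5, 244.1]]
```

```bash
python3 - <<'E'
from h import *
cv2.imwrite("pics/s2.png",crop(capture("scene"),325,425,232,292,8,10))
E
```

```text
(no output)
```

View pics/s2.png

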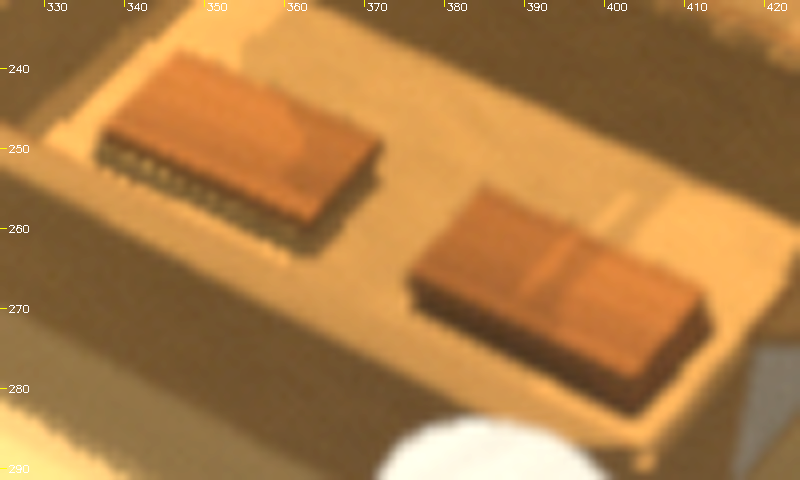

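Both piles are two high, four tablets in all: +y pile top corners run from (376,266) to (411,270), -y pile from (338,249) to (372,250). Now I'll descend on the +y pile's top tablet.

>>> jog_arm(
  series=[
    [[0.001, 0.05, 0.034], [0, 0, 0], 0.062],
    [[0, 0.05, 0], [0, 0, 0], 0.062],
    [[0, 0.05, 0], [0, 0, 0], 0.062],
    [[0, 0.03, 0], [0, 0, 0], 0.062],
    [[0, 0, 0], [0, 0, 0], 0.062],
    [[0, 0, 0], [0, 0, 0], 0.062],
    [[0, 0, 0], [0, 0, 0], 0.062],
  ],
)

```text
time_s: 12.0
tcp_pos: [0.5139, 0.2897, 0.0286]
ee_rot: [[-1.0, 0.003, -0.0], [0.0, 0.003, -1.0], [-0.003, -1.0, -0.003]]
wrist_force: [-0.1, -0.2, 0.3]
gripper_width: 0.713
```

>>> jog_arm(
  series=[
    [[0.001, 0.015, 0.001], [0, 0, 0], 0.062],
    [[0, 0, 0], [0, 0, 0], 0.062],
    [[0, 0, 0], [0, 0, 0], 0.062],
  ],
)

```text
time_s: 12.38
tcp_pos: [0.5118, 0.288, 0.0114]
ee_rot: [[-1.0, -0.0, -0.0], [0.0, -0.0, -1.0], [0.0, -1.0, 0.0]]
wrist_force: [-0.2, -0.2, 0.6]
gripper_width: 0.708
```

>>> jog_arm(
  series=[
    [[0, 0, 0], [0, 0, 0], 0.04],
    [[0, 0, 0], [0, 0, 0], 0.04],
    [[0, 0, 0], [0, 0, 0], 0.03],
    [[0, 0, 0], [0, 0, 0], 0.03],
  ],
)

```text
time_s: 12.88
tcp_pos: [0.5118, 0.2881, 0.0117]
ee_rot: [[-1.0, -0.0, -0.0], [0.0, 0.0, -1.0], [0.0, -1.0, -0.0]]
wrist_force: [-0.9, 0.3, 1.0]
gripper_width: 0.504
```

>>> jog_arm(
  series=[
    [[0, -0.005, 0], [0, 0, 0], 0.03],
    [[0, -0.02, 0], [0, 0, 0], 0.03],
    [[0, -0.04, 0], [0, 0, 0], 0.03],
    [[0, -0.05, 0], [0, 0, 0], 0.03],
    [[0, -0.05, 0], [0, 0, 0], 0.03],
    [[0, 0, 0], [0, 0, 0], 0.03],
  ],
)

```text
time_s: 13.62
tcp_pos: [0.5141, 0.2897, 0.182]
ee_rot: [[-1.0, 0.009, 0.0], [-0.0, 0.007, -1.0], [-0.009, -1.0, -0.007]]
wrist_force: [0.5, 0.8, -0.8]
gripper_width: 0.499
```

```bash
python3 - <<'E'
from h import *
print(sense()['gripper_width'],sense()['tcp_pos'])
cv2.imwrite("pics/s3.png",crop(capture("scene"),300,440,150,292,4,20))
E
```

```text
0.49902097931596356 [0.5141229  0.28974529 0.18195515]
```

View pics/s3.png

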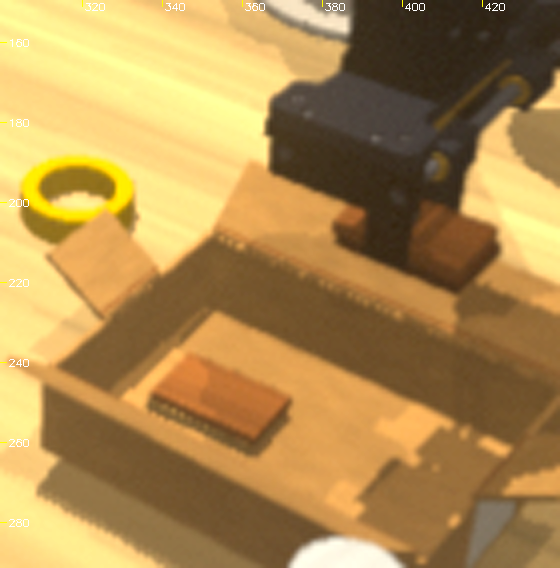

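The grip brought up both tablets of the +y pile, and its spot at (395,262) is empty. I'll set them back down and grip higher.

>>> jog_arm(
  series=[
    [[0, 0.05, 0], [0, 0, 0], 0.03],
    [[0, 0.05, 0], [0, 0, 0], 0.03],
    [[0, 0.04, 0], [0, 0, 0], 0.03],
    [[0, 0.015, 0], [0, 0, 0], 0.03],
    [[0, 0, 0], [0, 0, 0], 0.03],
    [[0, 0, 0], [0, 0, 0], 0.03],
  ],
)

```text
time_s: 14.42
tcp_pos: [0.5128, 0.2889, 0.023]
ee_rot: [[-1.0, 0.002, 0.0], [-0.0, 0.002, -1.0], [-0.002, -1.0, -0.002]]
wrist_force: [-0.2, 0.0, -0.8]
gripper_width: 0.501
```

>>> jog_arm(
  series=[
    [[0, 0.008, 0], [0, 0, 0], 0.03],
    [[0, 0.001, 0], [0, 0, 0], 0.03],
    [[0, 0, 0], [0, 0, 0], 0.03],
    [[0, 0, 0], [0, 0, 0], 0.062],
    [[0, 0, 0], [0, 0, 0], 0.062],
    [[0, 0, 0], [0, 0, 0], 0.062],
  ],
)

```text
time_s: 15.18
tcp_pos: [0.5119, 0.2881, 0.0127]
ee_rot: [[-1.0, 0.0, -0.0], [0.0, 0.0, -1.0], [-0.0, -1.0, -0.0]]
wrist_force: [-0.7, -0.0, -0.2]
gripper_width: 0.692
```

>>> jog_arm(
  series=[
    [[0, -0.004, 0], [0, 0, 0], 0.062],
    [[0, 0, 0], [0, 0, 0], 0.062],
    [[0, 0, 0], [0, 0, 0], 0.04],
    [[0, 0, 0], [0, 0, 0], 0.03],
    [[0, 0, 0], [0, 0, 0], 0.03],
    [[0, 0, 0], [0, 0, 0], 0.03],
  ],
)

```text
time_s: 15.92
tcp_pos: [0.5118, 0.288, 0.0165]
ee_rot: [[-1.0, -0.0, -0.0], [0.0, -0.0, -1.0], [0.0, -1.0, 0.0]]
wrist_force: [-0.2, -0.6, -0.2]
gripper_width: 0.496
```

>>> jog_arm(
  series=[
    [[0, -0.005, 0], [0, 0, 0], 0.03],
    [[0, -0.02, 0], [0, 0, 0], 0.03],
    [[0, -0.04, 0], [0, 0, 0], 0.03],
    [[0, -0.05, 0], [0, 0, 0], 0.03],
    [[0, -0.05, 0], [0, 0, 0], 0.03],
    [[0, 0, 0], [0, 0, 0], 0.03],
  ],
)

```text
time_s: 16.68
tcp_pos: [0.5141, 0.2897, 0.1871]
ee_rot: [[-1.0, 0.009, 0.0], [-0.0, 0.007, -1.0], [-0.009, -1.0, -0.007]]
wrist_force: [0.4, -0.0, -0.8]
gripper_width: 0.501
```

```bash
python3 - <<'E'
from h import *
print(sense()['gripper_width'],sense()['tcp_pos'])
s=capture("scene");np.save("s4.npy",s)
cv2.imwrite("pics/s4.png",crop(s,300,440,150,292,4,20))
E
```

```text
0.5007997489629058 [0.51406644 0.28971885 0.18707877]
```

View pics/s4.png

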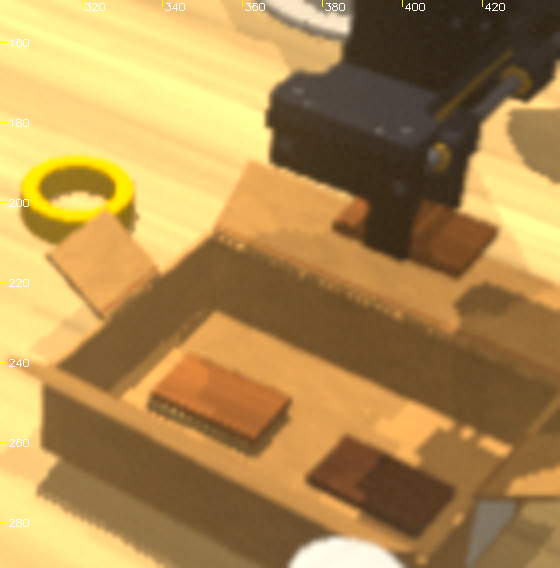

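One tablet is held, and the other is in the carton at (388,266). Carrying it to the tray.

>>> jog_arm(
  series=[
    [[0, 0, 0.03], [0, 0, 0], 0.03],
    [[0, 0, 0.05], [0, 0, 0], 0.03],
    [[0, 0, 0.05], [0, 0, 0], 0.03],
    [[0, 0, 0.05], [0, 0, 0], 0.03],
    [[0, 0, 0.05], [0, 0, 0], 0.03],
    [[0, 0, 0.05], [0, 0, 0], 0.03],
    [[0.003, 0, 0.05], [0, -2.8, 0], 0.03],
    [[0, 0, 0], [0, 0, 0], 0.03],
    [[0, 0, 0], [0, 0, 0], 0.03],
  ],
)

```text
time_s: 17.85
tcp_pos: [0.5081, -0.042, 0.1805]
ee_rot: [[-0.999, -0.002, 0.048], [-0.048, -0.0, -0.999], [0.002, -1.0, 0.0]]
wrist_force: [0.8, -0.5, -0.1]
gripper_width: 0.491
```

```bash
python3 - <<'E'
from h import *
w=capture("wrist");c=cam("wrist");o=sense();print(o['tcp_pos'],o['ee_rot'].round(3).tolist(),o['gripper_width'])
a=crop(w,60,460,0,300,1.9,20)
T=[.5114,-.2132,2.8]
for P in ([[.06,.155,.016],[.06,-.155,.016],[-.06,-.155,.016],[-.06,.155,.016]],[[.05,-.137,.018],[-.05,-.137,.018]],[[.068,.163,0],[.068,-.163,0],[-.068,-.163,0],[-.068,.163,0]]):
    q=((proj(c,place(T,P))-[60,0]+.5)*1.9).astype(int);cv2.polylines(a,[q.reshape(-1,1,2)],True,(255,0,255),1)
cv2.imwrite("pics/w3.png",a)
E
```

```text
[ 0.50840719 -0.04150429  0.18075982] [[-0.999, -0.002, 0.049], [-0.049, -0.0, -0.999], [0.002, -1.0, 0.0]] 0.4951085713517
```

View pics/w3.png

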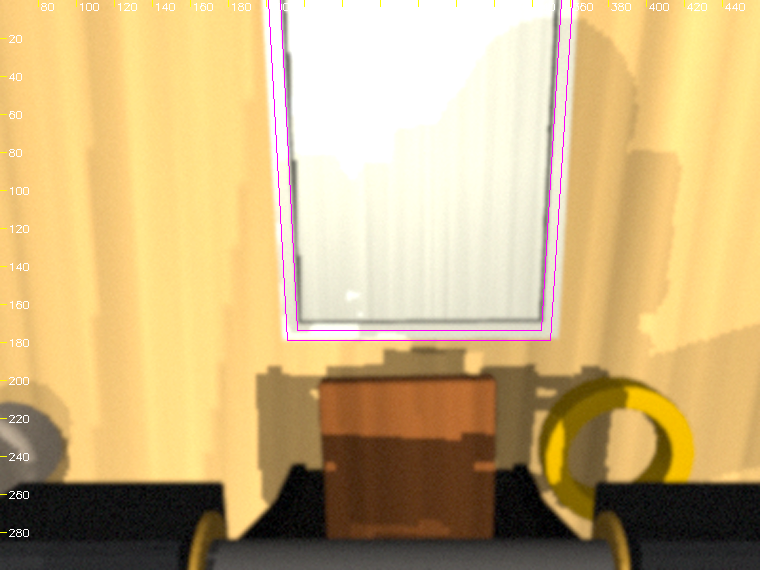

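The tray overlay fits in x and yaw, within 1 mm. The tail edge at row 321 of the crop against a predicted 331 suggests the tray is about 4 mm further toward -y. I'll refine on the ridge itself by colour.

>>> jog_arm(
  series=[
    [[-0.003, 0, 0.05], [0, 0, 0], 0.03],
    [[0, 0, 0.05], [0, 0, 0], 0.03],
    [[0, 0, 0], [0, 0, 0], 0.03],
    [[0, 0, 0], [0, 0, 0], 0.03],
  ],
)

```text
time_s: 18.4
tcp_pos: [0.5167, -0.1408, 0.1811]
ee_rot: [[-0.999, -0.001, 0.05], [-0.05, 0.0, -0.999], [0.001, -1.0, -0.0]]
wrist_force: [0.6, 0.6, -0.6]
gripper_width: 0.495
```

```bash
cat > ridge.py <<'E'
from h import *
w=capture("wrist");c=cam("wrist");o=sense();print(o['tcp_pos'].round(4),o['gripper_width'].round(3))
h=cv2.cvtColor(w,cv2.COLOR_RGB2HSV)
T=[.5114,-.2152,2.8]
q=proj(c,place(T,[[.058,-.125,.006],[.058,-.155,.018],[-.058,-.155,.018],[-.058,-.125,.006]])).astype(int)
m=np.zeros(w.shape[:2],np.uint8);cv2.fillPoly(m,[q.reshape(-1,1,2)],255)
b=((h[:,:,1]>110)&(m>0)).astype(np.uint8);print(q.tolist(),b.sum())
ct=max(cv2.findContours(b,cv2.RETR_EXTERNAL,cv2.CHAIN_APPROX_NONE)[0],key=cv2.contourArea)
r=cv2.boxPoints(cv2.minAreaRect(ct));print(r.round(1).tolist())
for z in(.006,.018): print(z,unproj(c,r,z)[:,:2].round(4).tolist())
cv2.imwrite("pics/ridge.png",crop(w,max(q[:,0].min()-20,0),q[:,0].max()+20,max(q[:,1].min()-15,0),q[:,1].max()+60,3.3,20))
E
python3 ridge.py
```

```text
Traceback (most recent call last):
  File "ridge.py", line 2, in <module>
    w=capture("wrist");c=cam("wrist");o=sense();print(o['tcp_pos'].round(4),o['gripper_width'].round(3))
                                                                            ^^^^^^^^^^^^^^^^^^^^^^^^
AttributeError: 'float' object has no attribute 'round'
```

```bash
sed -i "s/o\['gripper_width'\].round(3)/o['gripper_width']/" ridge.py; python3 ridge.py
```

```text
[ 0.5167 -0.1404  0.1814] 0.4964333294283723
[[215, -51], [210, -105], [363, -105], [357, -51]] 0Traceback (most recent call last):
  File "ridge.py", line 8, in <module>
    ct=max(cv2.findContours(b,cv2.RETR_EXTERNAL,cv2.CHAIN_APPROX_NONE)[0],key=cv2.contourArea)
ValueError: max() iterable argument is empty
```

>>> jog_arm(
  series=[
    [[0.003, 0, 0.05], [0, 0, 0], 0.03],
    [[0.003, 0, 0.05], [0, 0, 0], 0.03],
    [[0, 0, 0.02], [0, 0, 0], 0.03],
    [[0, 0, 0], [0, 0, 0], 0.03],
    [[0, 0, 0], [0, 0, 0], 0.03],
  ],
)

```text
time_s: 19.12
tcp_pos: [0.5165, -0.2606, 0.1815]
ee_rot: [[-0.999, -0.0, 0.05], [-0.05, 0.0, -0.999], [0.0, -1.0, -0.0]]
wrist_force: [1.0, 0.2, -0.6]
gripper_width: 0.492
```

```bash
python3 ridge.py
```

```text
[ 0.5166 -0.2605  0.1816] 0.49519192556597885
[[214, 103], [210, 66], [346, 66], [341, 103]] 1666
[[221.0, 86.0], [221.0, 72.0], [334.0, 72.0], [334.0, 86.0]]
0.006 [[0.5698, -0.3523], [0.5699, -0.3641], [0.4691, -0.3692], [0.468, -0.3575]]
0.018 [[0.568, -0.3517], [0.5681, -0.3631], [0.4709, -0.368], [0.4698, -0.3567]]
```

View pics/ridge.png

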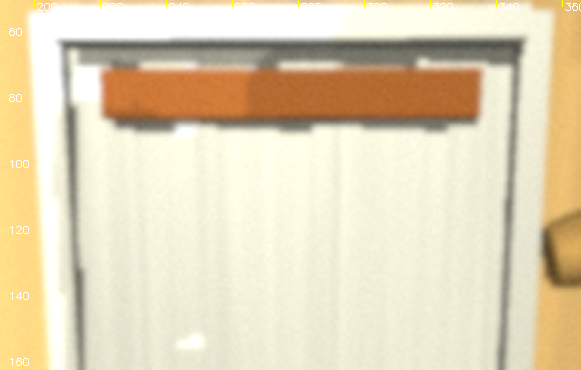

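The ridge is orange, columns 220 to 336 with its front edge at row 86.5. Its mid front edge works out at (0.5185, -0.354), and its yaw agrees with the tool's.

>>> jog_arm(
  series=[
    [[0.0028, 0.02, 0.0363], [0, 0, 0], 0.03],
    [[0, 0.04, 0.03], [0, 0, 0], 0.03],
    [[0, 0.04, 0], [5.6, 0, 0], 0.03],
    [[0, 0, 0], [5.6, 0, 0], 0.03],
    [[0, 0.0392, -0.0078], [0, 0, 0], 0.03],
    [[0, 0, 0], [0, 0, 0], 0.03],
    [[0, 0, 0], [0, 0, 0], 0.03],
  ],
)

```text
time_s: 20.05
tcp_pos: [0.5183, -0.328, 0.0429]
ee_rot: [[-0.999, 0.012, 0.048], [-0.05, -0.195, -0.98], [-0.002, -0.981, 0.195]]
wrist_force: [1.0, 0.0, -0.3]
gripper_width: 0.494
```

>>> jog_arm(
  series=[
    [[0.0012, 0.018, -0.0046], [0, 0, 0], 0.03],
    [[0, 0, 0], [0, 0, 0], 0.03],
    [[0, 0, 0], [0, 0, 0], 0.03],
    [[0, 0, 0], [0, 0, 0], 0.03],
  ],
)

```text
time_s: 20.55
tcp_pos: [0.5165, -0.3275, 0.0242]
ee_rot: [[-0.999, 0.012, 0.047], [-0.049, -0.195, -0.98], [-0.002, -0.981, 0.195]]
wrist_force: [-0.2, -0.8, -0.3]
gripper_width: 0.495
```

>>> jog_arm(
  series=[
    [[-0.0004, 0.0045, -0.0016], [0, 0, 0], 0.03],
    [[0, 0.001, -0.0002], [0, 0, 0], 0.03],
    [[0, 0, 0], [0, 0, 0], 0.03],
    [[0, 0, 0], [0, 0, 0], 0.03],
  ],
)

```text
time_s: 21.05
tcp_pos: [0.5159, -0.3265, 0.0172]
ee_rot: [[-0.999, 0.009, 0.048], [-0.049, -0.194, -0.98], [0.0, -0.981, 0.194]]
wrist_force: [-0.3, 0.3, -0.1]
gripper_width: 0.496
```

>>> jog_arm(
  series=[
    [[-0.001, 0, 0], [0, 0, 0], 0.03],
    [[0, 0, 0], [0, 0, 0], 0.06],
    [[0, 0, 0], [0, 0, 0], 0.062],
    [[0, 0, 0], [0, 0, 0], 0.062],
    [[0, -0.02, 0], [0, 0, 0], 0.062],
    [[0, -0.05, 0], [0, 0, 0], 0.062],
    [[0, -0.05, 0], [0, 0, 0], 0.062],
    [[0, -0.03, 0], [-5.6, 0, 0], 0.062],
    [[0, 0, 0], [-5.6, 0, 0], 0.062],
  ],
)

```text
time_s: 22.18
tcp_pos: [0.5177, -0.2968, 0.1684]
ee_rot: [[-0.999, 0.007, 0.051], [-0.051, 0.001, -0.999], [-0.007, -1.0, -0.001]]
wrist_force: [-0.3, -0.6, -0.5]
gripper_width: 0.715
```

>>> jog_arm(
  series=[
    [[0, 0, -0.03], [0, 0, 0], 0.062],
    [[0, 0, 0], [0, 0, 0], 0.062],
    [[0, 0, 0], [0, 0, 0], 0.062],
  ],
)

```text
time_s: 22.55
tcp_pos: [0.5141, -0.2675, 0.1644]
ee_rot: [[-0.999, -0.0, 0.049], [-0.049, -0.0, -0.999], [0.0, -1.0, 0.0]]
wrist_force: [0.1, -0.3, 0.2]
gripper_width: 0.708
```

```bash
cat > row.py <<'E'
from h import *
# outlines of brown tablets inside the tray, seen by the wrist
w=capture("wrist");c=cam("wrist");o=sense();print(o['tcp_pos'].round(4),o['ee_rot'].round(3).tolist())
h=cv2.cvtColor(w,cv2.COLOR_RGB2HSV)
T=[.5116,-.2172,2.9]
q=proj(c,place(T,[[.055,.15,.01],[.055,-.15,.018],[-.055,-.15,.018],[-.055,.15,.01]])).astype(int)
m=np.zeros(w.shape[:2],np.uint8);cv2.fillPoly(m,[q.reshape(-1,1,2)],255)
b=((h[:,:,1]>110)&(m>0)).astype(np.uint8);b[255:]=0
for ct in cv2.findContours(b,cv2.RETR_EXTERNAL,cv2.CHAIN_APPROX_NONE)[0]:
    if cv2.contourArea(ct)<300: continue
    p=cv2.approxPolyDP(ct,3,True).reshape(-1,2).astype(float)
    for z in (.006,.014):
        g=unproj(c,p,z); g=place([0,0,-T[2]],g-[T[0],T[1],0]); print(z,p.astype(int).tolist() if z<.01 else '',(g[:,:2]*1000).round(0).astype(int).tolist())
np.save("row.npy",w)
cv2.imwrite("pics/row.png",crop(w,120,440,0,260,2.45,20))
E
python3 row.py
```

```text
[ 0.5141 -0.2676  0.1644] [[-0.999, -0.0, 0.049], [-0.049, -0.0, -0.999], [0.0, -1.0, 0.0]]
0.006 [[334, 79], [215, 80], [216, 93], [249, 97], [253, 168], [299, 167], [300, 97], [303, 93], [332, 93]] [[-51, -149], [51, -149], [50, -138], [22, -135], [20, -73], [-22, -74], [-22, -135], [-25, -138], [-50, -138]]
0.014  [[-49, -149], [49, -148], [49, -138], [21, -135], [19, -75], [-22, -75], [-21, -135], [-24, -138], [-48, -138]]
```

View pics/row.png

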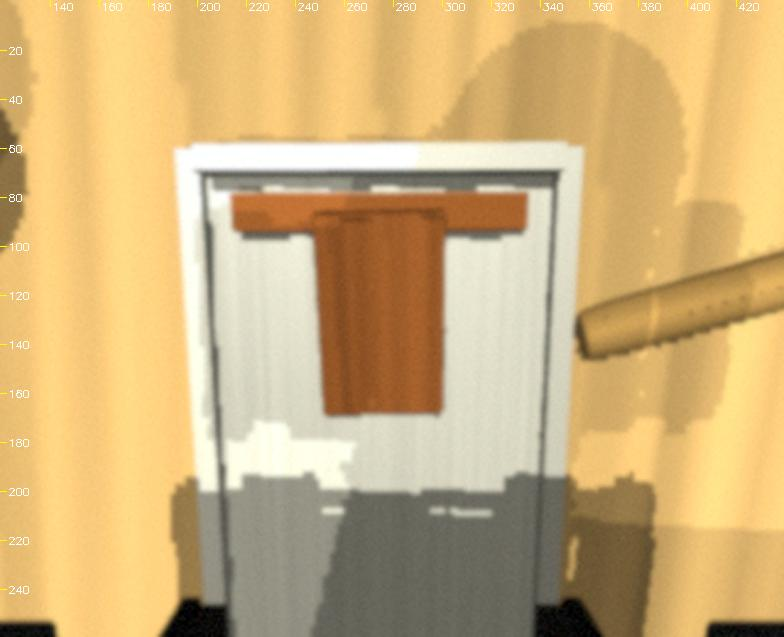

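Tablet 1 lies on the ridge, its head at row 86 over the ridge's front edge at row 94 and its tail at row 168. It is centred within 1 mm. Next I'll calibrate a colour check for the carton on the saved picture, while going back there.

```bash
cat > pile.py <<'E'
from h import *
def find(w,c,zs=(.012,.02),v0=0,v1=205):
    h=cv2.cvtColor(w,cv2.COLOR_RGB2HSV)
    q=proj(c,place([.5135,.242,0],[[.078,.113,.006],[.078,-.113,.006],[-.078,-.113,.006],[-.078,.113,.006]])).astype(int)
    m=np.zeros(w.shape[:2],np.uint8);cv2.fillPoly(m,[q.reshape(-1,1,2)],255)
    b=((h[:,:,0]<=12)&(h[:,:,1]>120)&(h[:,:,2]>45)&(m>0)).astype(np.uint8);b[v1:]=0
    b=cv2.morphologyEx(b,cv2.MORPH_OPEN,np.ones((7,7)))
    for ct in cv2.findContours(b,cv2.RETR_EXTERNAL,cv2.CHAIN_APPROX_NONE)[0]:
        if cv2.contourArea(ct)<400: continue
        r=cv2.boxPoints(cv2.minAreaRect(ct))
        for z in zs:
            g=unproj(c,r,z);e=[np.linalg.norm(g[i]-g[i+1]) for i in (0,1)];k=g[1]-g[0]
            print('z',z,'px',r.round().astype(int).tolist(),'ctr',g.mean(0)[:2].round(4),'sides',np.round(e,4),'ang',np.degrees(np.arctan2(k[1],k[0])).round(1))
if __name__=="__main__":
    w=capture("wrist");c=cam("wrist");o=sense();print(o['tcp_pos'].round(4),o['time_s'],o['gripper_width']);np.save("w_last.npy",w);find(w,c)
E
python3 - <<'E'
import numpy as np,cv2
w=np.load("w2.npy");h=cv2.cvtColor(w,cv2.COLOR_RGB2HSV)
for u,v in ((270,130),(290,175),(275,40),(230,100),(220,150),(245,200),(190,100),(140,150)): print((u,v),h[v,u])
E
```

```text
(270, 130) [ 13 178 133]
(290, 175) [ 13 181 176]
(275, 40) [ 13 185 165]
(230, 100) [ 17 156 165]
(220, 150) [ 17 159 160]
(245, 200) [ 17 160  99]
(190, 100) [ 15 156  62]
(140, 150) [ 17 156 154]
```

>>> jog_arm(
  series=[
    [[0, -0.02, -0.03], [0, 0, 0], 0.062],
    [[0, -0.02, -0.055], [0, 0, 0], 0.062],
    [[0, 0, -0.06], [0, 0, 0], 0.062],
    [[0, 0, -0.06], [0, 0, 0], 0.062],
    [[0, 0, -0.06], [0, 0, 0], 0.062],
    [[0, 0, -0.06], [0, 0, 0], 0.062],
    [[0, 0, -0.06], [0, 0, 0], 0.062],
    [[-0.03, 0, -0.06], [0, 2.8, 0], 0.062],
    [[0, 0, -0.06], [0, 0, 0], 0.062],
    [[0, 0, -0.06], [0, 0, 0], 0.062],
  ],
)

```text
time_s: 23.85
tcp_pos: [0.5209, 0.296, 0.2042]
ee_rot: [[-1.0, 0.0, -0.001], [0.001, -0.0, -1.0], [-0.0, -1.0, 0.0]]
wrist_force: [0.9, -0.4, 0.5]
gripper_width: 0.711
```

>>> jog_arm(
  series=[
    [[0, 0, -0.015], [0, 0, 0], 0.062],
    [[0, 0, 0], [0, 0, 0], 0.062],
    [[0, 0, 0], [0, 0, 0], 0.062],
  ],
)

```text
time_s: 24.22
tcp_pos: [0.5207, 0.3079, 0.2044]
ee_rot: [[-1.0, -0.0, -0.002], [0.002, -0.001, -1.0], [0.0, -1.0, 0.001]]
wrist_force: [0.3, -0.2, 0.2]
gripper_width: 0.71
```

```bash
python3 pile.py
```

```text
[0.5208 0.3077 0.2046] 24.275 0.7108061043530034
z 0.012 px [[263, 196], [265, 136], [304, 137], [303, 197]] ctr [0.5116 0.2895] sides [0.0605 0.039 ] ang -91.8
z 0.02 px [[263, 196], [265, 136], [304, 137], [303, 197]] ctr [0.5118 0.2882] sides [0.0591 0.0381] ang -91.8
```

```bash
sed -i 's/(h\[:,:,0\]<=12)&(h\[:,:,1\]>120)/(h[:,:,0]<=14)\&(h[:,:,1]>167)/;s/np.ones((7,7))/np.ones((5,5))/' pile.py; python3 pile.py
```

```text
[0.5208 0.3078 0.2047] 24.325 0.7113386336433009
z 0.012 px [[264, 135], [305, 135], [305, 201], [264, 201]] ctr [0.511  0.2913] sides [0.0404 0.0671] ang 179.9
z 0.02 px [[264, 135], [305, 135], [305, 201], [264, 201]] ctr [0.5112 0.29  ] sides [0.0395 0.0656] ang 179.9
z 0.012 px [[259, 13], [307, 12], [310, 95], [261, 97]] ctr [0.5119 0.1858] sides [0.0433 0.0713] ang -178.5
z 0.02 px [[259, 13], [307, 12], [310, 95], [261, 97]] ctr [0.5121 0.1869] sides [0.0423 0.0697] ang -178.5
```

>>> jog_arm(
  series=[
    [[0.009, 0.03, 0.019], [0, 0, 0], 0.062],
    [[0, 0.06, 0], [0, 0, 0], 0.062],
    [[0, 0.06, 0], [0, 0, 0], 0.062],
    [[0, 0.03, 0], [0, 0, 0], 0.062],
    [[0, 0, 0], [0, 0, 0], 0.062],
    [[0, 0, 0], [0, 0, 0], 0.062],
  ],
)

```text
time_s: 25.08
tcp_pos: [0.5129, 0.2907, 0.0262]
ee_rot: [[-1.0, 0.003, -0.0], [0.0, 0.002, -1.0], [-0.003, -1.0, -0.002]]
wrist_force: [-0.3, 0.6, 0.6]
gripper_width: 0.715
```

>>> jog_arm(
  series=[
    [[0.001, 0.0155, 0.001], [0, 0, 0], 0.062],
    [[0, 0, 0], [0, 0, 0], 0.062],
    [[0, 0, 0], [0, 0, 0], 0.062],
    [[0, 0, 0], [0, 0, 0], 0.04],
    [[0, 0, 0], [0, 0, 0], 0.03],
    [[0, 0, 0], [0, 0, 0], 0.03],
    [[0, 0, 0], [0, 0, 0], 0.03],
  ],
)

```text
time_s: 25.95
tcp_pos: [0.5108, 0.2895, 0.0091]
ee_rot: [[-1.0, 0.0, -0.0], [0.0, 0.0, -1.0], [-0.0, -1.0, -0.0]]
wrist_force: [-0.2, 0.3, 2.0]
gripper_width: 0.496
```

>>> jog_arm(
  series=[
    [[0, -0.01, 0], [0, 0, 0], 0.03],
    [[0, -0.05, 0], [0, 0, 0], 0.03],
    [[0, -0.05, 0], [0, 0, 0], 0.03],
    [[0, -0.05, 0.02], [0, 0, 0], 0.03],
    [[0, 0, 0.05], [0, 0, 0], 0.03],
    [[0, 0, 0.06], [0, 0, 0], 0.03],
    [[0, 0, 0.06], [0, 0, 0], 0.03],
    [[0, 0, 0.06], [0, 0, 0], 0.03],
    [[0, 0, 0.06], [0, 0, 0], 0.03],
    [[0, 0, 0.06], [0, 0, 0], 0.03],
  ],
)

```text
time_s: 27.2
tcp_pos: [0.5103, -0.0825, 0.1698]
ee_rot: [[-1.0, 0.001, 0.0], [-0.0, 0.0, -1.0], [-0.001, -1.0, -0.0]]
wrist_force: [1.4, -0.5, -0.3]
gripper_width: 0.497
```

>>> jog_arm(
  series=[
    [[0, 0, 0.06], [0, 0, 0], 0.03],
    [[0, 0, 0.06], [0, 0, 0], 0.03],
    [[0, 0, 0.06], [0, 0, 0], 0.03],
    [[0, 0.03, 0.05], [0, -2.85, 0], 0.03],
    [[0, 0.05, 0.02], [6, 0, 0], 0.03],
    [[0, 0, 0], [6.5, 0, 0], 0.03],
    [[0, 0, 0], [0, 0, 0], 0.03],
    [[0, 0, 0], [0, 0, 0], 0.03],
  ],
)

```text
time_s: 28.2
tcp_pos: [0.5126, -0.3308, 0.0902]
ee_rot: [[-0.999, 0.013, 0.048], [-0.049, -0.216, -0.975], [-0.003, -0.976, 0.216]]
wrist_force: [-0.0, -1.1, -0.4]
gripper_width: 0.493
```

```bash
cat > go.py <<'E'
import sys
from h import *
o=sense();t=np.array([float(a) for a in sys.argv[1:4]]);print((o['ee_rot'].T@(t-o['tcp_pos'])).round(4).tolist(),o['tcp_pos'].round(4))
E
python3 go.py .5152 -.2896 .045
```

```text
[-0.0045, 0.0353, -0.0498] [ 0.5126 -0.3308  0.0902]
```

>>> jog_arm(
  series=[
    [[-0.0045, 0.01, -0.05], [0, 0, 0], 0.03],
    [[0, 0.025, 0], [0, 0, 0], 0.03],
    [[0, 0, 0], [0, 0, 0], 0.03],
    [[0, 0, 0], [0, 0, 0], 0.03],
    [[0, 0, 0], [0, 0, 0], 0.03],
  ],
)

```text
time_s: 28.82
tcp_pos: [0.515, -0.2898, 0.0453]
ee_rot: [[-0.999, 0.013, 0.047], [-0.049, -0.217, -0.975], [-0.003, -0.976, 0.217]]
wrist_force: [0.4, -0.2, 0.5]
gripper_width: 0.491
```

```bash
python3 go.py .5152 -.2896 .0195
```

```text
[-0.0001, 0.0252, -0.0058] [ 0.515  -0.2898  0.0453]
```

>>> jog_arm(
  series=[
    [[0, 0.01, -0.0023], [0, 0, 0], 0.03],
    [[0, 0.01, -0.0023], [0, 0, 0], 0.03],
    [[0, 0, 0], [0, 0, 0], 0.03],
    [[0, 0, 0], [0, 0, 0], 0.03],
    [[0, 0, 0], [0, 0, 0], 0.03],
  ],
)

```text
time_s: 29.45
tcp_pos: [0.5142, -0.2891, 0.0236]
ee_rot: [[-0.999, 0.011, 0.048], [-0.05, -0.216, -0.975], [-0.001, -0.976, 0.217]]
wrist_force: [0.2, -0.5, -0.4]
gripper_width: 0.495
```

```bash
python3 go.py .5152 -.2896 .0195
```

```text
[-0.001, 0.0042, -0.0003] [ 0.5142 -0.2891  0.0236]
```

>>> jog_arm(
  series=[
    [[-0.001, 0.004, -0.0005], [0, 0, 0], 0.03],
    [[0, 0, 0], [0, 0, 0], 0.03],
    [[0, 0, 0], [0, 0, 0], 0.03],
  ],
)

```text
time_s: 29.82
tcp_pos: [0.5149, -0.2894, 0.0194]
ee_rot: [[-0.999, 0.011, 0.048], [-0.049, -0.216, -0.975], [0.0, -0.976, 0.216]]
wrist_force: [-0.1, -0.5, -0.5]
gripper_width: 0.493
```

Release, back off along the tool and check from above.

>>> jog_arm(
  series=[
    [[0, 0.0005, 0], [0, 0, 0], 0.03],
    [[0, 0, 0], [0, 0, 0], 0.062],
    [[0, 0, 0], [0, 0, 0], 0.062],
    [[0, 0, 0], [0, 0, 0], 0.062],
    [[0, -0.02, 0], [0, 0, 0], 0.062],
    [[0, -0.05, 0], [0, 0, 0], 0.062],
    [[0, -0.05, 0], [0, 0, 0], 0.062],
    [[0, -0.03, 0], [-6, 0, 0], 0.062],
    [[0, 0, 0], [-6.5, 0, 0], 0.062],
    [[0, 0, 0], [0, 0, 0], 0.062],
  ],
)

```text
time_s: 31.08
tcp_pos: [0.5142, -0.2583, 0.1663]
ee_rot: [[-0.999, 0.003, 0.046], [-0.046, -0.001, -0.999], [-0.003, -1.0, 0.001]]
wrist_force: [-0.0, -0.6, -0.1]
gripper_width: 0.71
```

```bash
python3 row.py
```

```text
[ 0.5132 -0.2578  0.1653] [[-0.999, 0.0, 0.048], [-0.048, -0.001, -0.999], [0.0, -1.0, 0.001]]
0.006 [[335, 67], [216, 68], [217, 82], [247, 82], [250, 86], [254, 198], [298, 199], [301, 85], [333, 82]] [[-52, -149], [49, -149], [49, -138], [23, -138], [21, -134], [19, -35], [-22, -34], [-23, -135], [-51, -137]]
0.014  [[-51, -148], [48, -148], [47, -137], [22, -137], [20, -134], [19, -37], [-22, -36], [-23, -135], [-49, -137]]
```

>>> jog_arm(
  series=[
    [[0, -0.02, -0.03], [0, 0, 0], 0.062],
    [[0, -0.02, -0.055], [0, 0, 0], 0.062],
    [[0, 0, -0.06], [0, 0, 0], 0.062],
    [[0, 0, -0.06], [0, 0, 0], 0.062],
    [[0, 0, -0.06], [0, 0, 0], 0.062],
    [[0, 0, -0.06], [0, 0, 0], 0.062],
    [[0, 0, -0.06], [0, 0, 0], 0.062],
    [[-0.02, 0, -0.06], [0, 2.8, 0], 0.062],
    [[0, 0, -0.06], [0, 0, 0], 0.062],
    [[0, 0, -0.06], [0, 0, 0], 0.062],
  ],
)

```text
time_s: 32.38
tcp_pos: [0.5098, 0.3092, 0.2041]
ee_rot: [[-1.0, -0.0, 0.001], [-0.001, -0.003, -1.0], [0.0, -1.0, 0.003]]
wrist_force: [1.2, 0.2, 0.1]
gripper_width: 0.707
```

>>> jog_arm(
  series=[
    [[0, 0, 0], [0, 0, 0], 0.062],
    [[0, 0, 0], [0, 0, 0], 0.062],
  ],
)

```text
time_s: 32.62
tcp_pos: [0.5099, 0.3073, 0.2041]
ee_rot: [[-1.0, -0.001, 0.002], [-0.002, -0.003, -1.0], [0.001, -1.0, 0.003]]
wrist_force: [0.1, 0.7, -0.6]
gripper_width: 0.709
```

```bash
python3 pile.py; python3 go.py .512 .187 .035
```

```text
[0.5102 0.3068 0.2045] 32.675 0.7133416512578049
z 0.012 px [[248, 14], [296, 14], [296, 97], [248, 97]] ctr [0.5127 0.1853] sides [0.0432 0.0709] ang -179.9
z 0.02 px [[248, 14], [296, 14], [296, 97], [248, 97]] ctr [0.5126 0.1864] sides [0.0422 0.0693] ang -179.9
[-0.0019, 0.1698, 0.1194] [0.5102 0.3068 0.2045]
```

>>> jog_arm(
  series=[
    [[-0.0022, 0, 0.05], [0, 0, 0], 0.062],
    [[0, 0.03, 0.05], [0, 0, 0], 0.062],
    [[0, 0.06, 0.02], [0, 0, 0], 0.062],
    [[0, 0.06, 0], [0, 0, 0], 0.062],
    [[0, 0.02, 0], [0, 0, 0], 0.062],
    [[0, 0, 0], [0, 0, 0], 0.062],
    [[0, 0, 0], [0, 0, 0], 0.062],
  ],
)

```text
time_s: 33.55
tcp_pos: [0.5142, 0.1878, 0.0374]
ee_rot: [[-1.0, 0.002, 0.0], [-0.0, 0.001, -1.0], [-0.002, -1.0, -0.001]]
wrist_force: [0.6, 0.4, 0.7]
gripper_width: 0.713
```

```bash
python3 go.py .5124 .1866 .0165
```

```text
[0.0018, 0.0209, 0.0012] [0.5142 0.1878 0.0374]
```

>>> jog_arm(
  series=[
    [[0.001, 0.0185, 0.001], [0, 0, 0], 0.062],
    [[0, 0, 0], [0, 0, 0], 0.062],
    [[0, 0, 0], [0, 0, 0], 0.062],
    [[0, 0, 0], [0, 0, 0], 0.062],
  ],
)

```text
time_s: 34.05
tcp_pos: [0.5129, 0.1873, 0.0187]
ee_rot: [[-1.0, 0.002, 0.001], [-0.001, 0.001, -1.0], [-0.002, -1.0, -0.001]]
wrist_force: [0.7, 0.8, 0.0]
gripper_width: 0.712
```

>>> jog_arm(
  series=[
    [[0, 0.0018, 0], [0, 0, 0], 0.062],
    [[0, 0, 0], [0, 0, 0], 0.062],
    [[0, 0, 0], [0, 0, 0], 0.062],
  ],
)

```text
time_s: 34.42
tcp_pos: [0.5123, 0.1869, 0.0157]
ee_rot: [[-1.0, -0.0, 0.001], [-0.001, -0.0, -1.0], [0.0, -1.0, 0.0]]
wrist_force: [0.1, -0.5, -0.1]
gripper_width: 0.713
```

>>> jog_arm(
  series=[
    [[0, 0, 0], [0, 0, 0], 0.04],
    [[0, 0, 0], [0, 0, 0], 0.03],
    [[0, 0, 0], [0, 0, 0], 0.03],
    [[0, 0, 0], [0, 0, 0], 0.03],
    [[0, -0.01, 0], [0, 0, 0], 0.03],
    [[0, -0.05, 0], [0, 0, 0], 0.03],
    [[0, -0.05, 0], [0, 0, 0], 0.03],
    [[0, -0.05, 0.02], [0, 0, 0], 0.03],
    [[0, 0, 0.05], [0, 0, 0], 0.03],
    [[0, 0, 0.06], [0, 0, 0], 0.03],
  ],
)

```text
time_s: 35.67
tcp_pos: [0.5126, 0.0564, 0.1774]
ee_rot: [[-1.0, 0.003, 0.003], [-0.003, 0.001, -1.0], [-0.003, -1.0, -0.001]]
wrist_force: [0.5, -0.0, -1.1]
gripper_width: 0.498
```

>>> jog_arm(
  series=[
    [[0, 0, 0.06], [0, 0, 0], 0.03],
    [[0, 0, 0.06], [0, 0, 0], 0.03],
    [[0, 0, 0.06], [0, -2.85, 0], 0.03],
    [[0, 0, 0], [0, 0, 0], 0.03],
    [[0, 0, 0], [0, 0, 0], 0.03],
  ],
)

```text
time_s: 36.3
tcp_pos: [0.5123, -0.1232, 0.1761]
ee_rot: [[-0.999, 0.0, 0.049], [-0.049, 0.0, -0.999], [-0.0, -1.0, -0.0]]
wrist_force: [-0.5, 0.3, -0.8]
gripper_width: 0.497
```

```bash
cat > topc.py <<'E'
from h import *
c=cam("top");w=capture("top");h=cv2.cvtColor(w,cv2.COLOR_RGB2HSV)
b=((h[:,:,0]<=14)&(h[:,:,1]>140)).astype(np.uint8);b=cv2.morphologyEx(b,cv2.MORPH_OPEN,np.ones((3,3)))
for ct in cv2.findContours(b[170:260,130:440].copy(),cv2.RETR_EXTERNAL,cv2.CHAIN_APPROX_NONE)[0]:
    if cv2.contourArea(ct)<40: continue
    r=cv2.boundingRect(ct);u,v=r[0]+130,r[1]+170
    p=unproj(c,[[u,v],[u+r[2],v+r[3]]],.015);print((u,v,r[2],r[3]),cv2.contourArea(ct),p[:,:2].round(3).tolist())
E
python3 topc.py; python3 go.py .5133 -.2526 .07
```

```text
(406, 206, 14, 13) 105.0 [[0.532, -0.326], [0.498, -0.362]]
[0.0058, 0.1061, 0.13] [ 0.5125 -0.1225  0.1761]
```

```bash
python3 - <<'E'
from h import *
c=cam("top");w=capture("top").astype(float)
for P in ([.512,.187,.012],[.512,.17,.012],[.512,.21,.012],[.512,.238,.004],[.55,.187,.004],[.475,.187,.004],[.512,.288,.004],[.512,-.327,.02],[.512,-.29,.02]):
    u,v=proj(c,[P])[0].round().astype(int);a=w[v-1:v+2,u-1:u+2].mean((0,1));print(P,(u,v),a.round(),(a[0]/a[1]).round(2))
E
```

```text
[0.512, 0.187, 0.012] (np.int64(211), np.int64(213)) [126. 104.  70.] 1.21
[0.512, 0.17, 0.012] (np.int64(218), np.int64(213)) [46. 39. 29.] 1.19
[0.512, 0.21, 0.012] (np.int64(202), np.int64(213)) [125. 104.  70.] 1.2
[0.512, 0.238, 0.004] (np.int64(192), np.int64(214)) [114.  88.  58.] 1.29
[0.55, 0.187, 0.004] (np.int64(212), np.int64(199)) [119.  93.  62.] 1.28
[0.475, 0.187, 0.004] (np.int64(212), np.int64(228)) [114.  88.  59.] 1.29
[0.512, 0.288, 0.004] (np.int64(173), np.int64(213)) [117.  91.  61.] 1.28
[0.512, -0.327, 0.02] (np.int64(407), np.int64(214)) [91. 61. 40.] 1.51
[0.512, -0.29, 0.02] (np.int64(393), np.int64(214)) [58. 37. 26.] 1.56
```

>>> jog_arm(
  series=[
    [[0.0058, 0, 0.04], [0, 0, 0], 0.03],
    [[0, 0.03, 0.05], [0, 0, 0], 0.03],
    [[0, 0.05, 0.04], [0, 0, 0], 0.03],
    [[0, 0.02, 0], [6, 0, 0], 0.03],
    [[0, 0, 0], [6.5, 0, 0], 0.03],
    [[0, 0, 0], [0, 0, 0], 0.03],
    [[0, 0, 0], [0, 0, 0], 0.03],
  ],
)

```text
time_s: 37.28
tcp_pos: [0.5144, -0.2513, 0.0777]
ee_rot: [[-0.999, 0.013, 0.05], [-0.052, -0.215, -0.975], [-0.002, -0.976, 0.216]]
wrist_force: [0.9, 0.9, -0.7]
gripper_width: 0.501
```

```bash
python3 go.py .5134 -.2526 .0265
```

```text
[0.0012, 0.0502, -0.0098] [ 0.5144 -0.2513  0.0777]
```

>>> jog_arm(
  series=[
    [[0.0006, 0.03, -0.0058], [0, 0, 0], 0.03],
    [[0, 0.02, -0.004], [0, 0, 0], 0.03],
    [[0, 0, 0], [0, 0, 0], 0.03],
    [[0, 0, 0], [0, 0, 0], 0.03],
    [[0, 0, 0], [0, 0, 0], 0.03],
  ],
)

```text
time_s: 37.9
tcp_pos: [0.5138, -0.2537, 0.0273]
ee_rot: [[-0.999, 0.014, 0.048], [-0.05, -0.216, -0.975], [-0.003, -0.976, 0.217]]
wrist_force: [0.2, 0.5, -0.9]
gripper_width: 0.494
```

```bash
python3 go.py .5134 -.2526 .0185
```

```text
[0.0004, 0.0084, -0.003] [ 0.5138 -0.2537  0.0273]
```

>>> jog_arm(
  series=[
    [[0, 0.0065, -0.0026], [0, 0, 0], 0.03],
    [[0, 0, 0], [0, 0, 0], 0.03],
    [[0, 0, 0], [0, 0, 0], 0.03],
    [[0, 0, 0], [0, 0, 0], 0.03],
  ],
)

```text
time_s: 38.4
tcp_pos: [0.5127, -0.2524, 0.0192]
ee_rot: [[-0.999, 0.011, 0.049], [-0.05, -0.216, -0.975], [-0.0, -0.976, 0.216]]
wrist_force: [0.1, -0.3, -1.1]
gripper_width: 0.496
```

```bash
python3 go.py .5134 -.2526 .0185
```

```text
[-0.0007, 0.0007, 0.0001] [ 0.5127 -0.2524  0.0192]
```

>>> jog_arm(
  series=[
    [[-0.0007, 0.0007, 0], [0, 0, 0], 0.03],
    [[0, 0, 0], [0, 0, 0], 0.03],
    [[0, 0, 0], [0, 0, 0], 0.062],
    [[0, 0, 0], [0, 0, 0], 0.062],
    [[0, 0, 0], [0, 0, 0], 0.062],
    [[0, -0.02, 0], [0, 0, 0], 0.062],
    [[0, -0.05, 0], [0, 0, 0], 0.062],
    [[0, -0.05, 0], [0, 0, 0], 0.062],
    [[0, -0.03, 0], [-6, 0, 0], 0.062],
    [[0, 0, 0], [-6.5, 0, 0], 0.062],
  ],
)

```text
time_s: 39.65
tcp_pos: [0.5137, -0.219, 0.1685]
ee_rot: [[-0.999, 0.007, 0.053], [-0.053, 0.003, -0.999], [-0.007, -1.0, -0.002]]
wrist_force: [-0.7, -0.2, -0.8]
gripper_width: 0.712
```

>>> jog_arm(
  series=[
    [[0, 0, 0], [0, 0, 0], 0.062],
    [[0, 0, 0], [0, 0, 0], 0.062],
  ],
)

```text
time_s: 39.9
tcp_pos: [0.5108, -0.2202, 0.1641]
ee_rot: [[-0.999, -0.002, 0.05], [-0.05, -0.001, -0.999], [0.002, -1.0, 0.001]]
wrist_force: [-1.1, 0.4, 0.2]
gripper_width: 0.714
```

```bash
python3 row.py
```

```text
[ 0.5106 -0.2199  0.1639] [[-0.999, -0.003, 0.051], [-0.051, -0.001, -0.999], [0.003, -1.0, 0.001]]
0.006 [[335, 13], [210, 14], [212, 31], [243, 32], [246, 36], [250, 114], [247, 129], [253, 196], [298, 194], [300, 35], [332, 32]] [[-50, -152], [51, -151], [50, -139], [25, -138], [22, -135], [20, -73], [23, -60], [19, 1], [-23, -1], [-22, -136], [-49, -138]]
0.014  [[-49, -150], [50, -149], [49, -137], [24, -136], [22, -133], [20, -73], [22, -61], [18, -1], [-23, -3], [-22, -134], [-47, -136]]
```

>>> jog_arm(
  series=[
    [[0, -0.02, -0.03], [0, 0, 0], 0.062],
    [[0, -0.02, -0.055], [0, 0, 0], 0.062],
    [[0, 0, -0.06], [0, 0, 0], 0.062],
    [[0, 0, -0.06], [0, 0, 0], 0.062],
    [[0, 0, -0.06], [0, 0, 0], 0.062],
    [[0, 0, -0.06], [0, 0, 0], 0.062],
    [[0, 0, -0.06], [0, 0, 0], 0.062],
    [[-0.02, 0, -0.06], [0, 2.9, 0], 0.062],
    [[0, 0, -0.06], [0, 0, 0], 0.062],
    [[0, 0, 0], [0, 0, 0], 0.062],
  ],
)

```text
time_s: 41.2
tcp_pos: [0.508, 0.2883, 0.2032]
ee_rot: [[-1.0, -0.001, 0.005], [-0.005, -0.002, -1.0], [0.001, -1.0, 0.002]]
wrist_force: [0.3, 0.0, -0.0]
gripper_width: 0.713
```

>>> jog_arm(
  series=[
    [[0, 0, 0], [0, 0, 0], 0.062],
    [[0, 0, 0], [0, 0, 0], 0.062],
  ],
)

```text
time_s: 41.45
tcp_pos: [0.5087, 0.2835, 0.2047]
ee_rot: [[-1.0, -0.0, -0.001], [0.001, -0.001, -1.0], [0.0, -1.0, 0.001]]
wrist_force: [-0.1, -0.2, 0.5]
gripper_width: 0.712
```

```bash
python3 pile.py; python3 go.py .512 .187 .028; python3 - <<'E'
from h import *
w=np.load("w_last.npy");cv2.imwrite("pics/w5.png",crop(w,120,420,0,260,2.45,20))
E
```

```text
[0.5089 0.2834 0.2049] 41.5 0.7129743572762812
[-0.0033, 0.177, 0.0963] [0.5089 0.2834 0.2049]
```

View pics/w5.png

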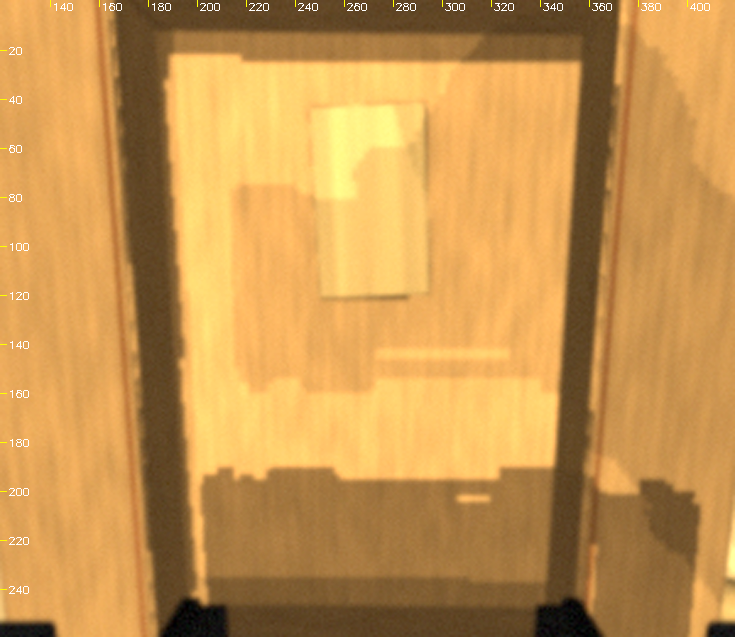

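The last tablet is of paler wood and lies alone, with corners at (246,44), (293,42), (295,119) and (250,121).

```bash
python3 - <<'E'
from h import *
c=cam("wrist");g=unproj(c,[[246,44],[293,42],[295,119],[250,121]],.012);print(g[:,:2].round(4).tolist(),g.mean(0).round(4))
E
```

```text
[[0.5352, 0.1514], [0.492, 0.1498], [0.4891, 0.2181], [0.533, 0.2199]] [0.5123 0.1848 0.012 ]
```

>>> jog_arm(
  series=[
    [[-0.0033, 0, 0.05], [0, 0, 0], 0.062],
    [[0, 0.04, 0.048], [0, 0, 0], 0.062],
    [[0, 0.06, 0], [0, -2, 0], 0.062],
    [[0, 0.06, 0], [0, 0, 0], 0.062],
    [[0, 0.017, 0], [0, 0, 0], 0.062],
    [[0, 0, 0], [0, 0, 0], 0.062],
    [[0, 0, 0], [0, 0, 0], 0.062],
  ],
)

```text
time_s: 42.38
tcp_pos: [0.5133, 0.1867, 0.0292]
ee_rot: [[-0.999, 0.002, 0.034], [-0.034, 0.001, -0.999], [-0.002, -1.0, -0.001]]
wrist_force: [-0.1, 0.0, 0.2]
gripper_width: 0.712
```

```bash
python3 go.py .5123 .185 .009
```

```text
[0.0012, 0.0202, 0.0017] [0.5133 0.1867 0.0292]
```

>>> jog_arm(
  series=[
    [[0.0008, 0.0165, 0.0012], [0, 0, 0], 0.062],
    [[0, 0, 0], [0, 0, 0], 0.062],
    [[0, 0, 0], [0, 0, 0], 0.062],
    [[0, 0, 0], [0, 0, 0], 0.062],
  ],
)

```text
time_s: 42.88
tcp_pos: [0.5122, 0.1858, 0.0124]
ee_rot: [[-0.999, 0.002, 0.035], [-0.035, 0.001, -0.999], [-0.002, -1.0, -0.001]]
wrist_force: [0.1, -0.1, -0.5]
gripper_width: 0.715
```

>>> jog_arm(
  series=[
    [[0, 0.0025, 0.0003], [0, 0, 0], 0.062],
    [[0, 0, 0], [0, 0, 0], 0.062],
    [[0, 0, 0], [0, 0, 0], 0.062],
    [[0, 0, 0], [0, 0, 0], 0.04],
    [[0, 0, 0], [0, 0, 0], 0.03],
    [[0, 0, 0], [0, 0, 0], 0.03],
    [[0, 0, 0], [0, 0, 0], 0.03],
  ],
)

```text
time_s: 43.75
tcp_pos: [0.5116, 0.1851, 0.0089]
ee_rot: [[-0.999, 0.0, 0.035], [-0.035, 0.0, -0.999], [-0.0, -1.0, -0.0]]
wrist_force: [0.2, -0.8, -0.6]
gripper_width: 0.495
```

>>> jog_arm(
  series=[
    [[0, -0.01, 0], [0, 0, 0], 0.03],
    [[0, -0.05, 0], [0, 0, 0], 0.03],
    [[0, -0.05, 0], [0, 0, 0], 0.03],
    [[0, -0.05, 0.02], [0, 0, 0], 0.03],
    [[0, 0, 0.05], [0, 0, 0], 0.03],
    [[0, 0, 0.06], [0, 0, 0], 0.03],
    [[0, 0, 0.06], [0, 0, 0], 0.03],
    [[0, 0, 0.06], [0, 0, 0], 0.03],
    [[0, 0, 0.06], [0, -0.85, 0], 0.03],
    [[0, 0, 0], [0, 0, 0], 0.03],
  ],
)

```text
time_s: 45.0
tcp_pos: [0.5217, -0.1283, 0.1693]
ee_rot: [[-0.999, 0.0, 0.043], [-0.043, -0.0, -0.999], [-0.0, -1.0, 0.0]]
wrist_force: [-0.4, -0.2, -1.4]
gripper_width: 0.495
```

```bash
python3 go.py .5115 -.2157 .08; python3 row.py
```

```text
[0.014, 0.0893, 0.0869] [ 0.5217 -0.1283  0.1693]
[ 0.5219 -0.1266  0.1693] [[-0.999, 0.0, 0.045], [-0.045, 0.0, -0.999], [-0.0, -1.0, -0.0]]
0.006 [[231, 197], [234, 252], [322, 249], [320, 196]] [[56, 95], [56, 151], [-31, 149], [-28, 95]]
0.014  [[55, 93], [55, 148], [-30, 145], [-27, 93]]
0.006 [[264, 0], [269, 91], [317, 89], [319, 0]] [[23, -70], [19, 0], [-22, -1], [-22, -70]]
0.014  [[23, -68], [19, 1], [-21, -1], [-21, -67]]
```

>>> jog_arm(
  series=[
    [[0.014, 0, 0.045], [0, -0.3, 0], 0.03],
    [[0, 0.04, 0.04], [0, 0, 0], 0.03],
    [[0, 0.05, 0], [6, 0, 0], 0.03],
    [[0, 0, 0], [6.5, 0, 0], 0.03],
    [[0, 0, 0], [0, 0, 0], 0.03],
    [[0, 0, 0], [0, 0, 0], 0.03],
  ],
)

```text
time_s: 45.8
tcp_pos: [0.514, -0.2093, 0.0799]
ee_rot: [[-0.998, 0.014, 0.054], [-0.056, -0.215, -0.975], [-0.002, -0.977, 0.215]]
wrist_force: [-0.3, 0.1, 0.1]
gripper_width: 0.496
```

```bash
python3 go.py .5115 -.2157 .028
```

```text
[0.0029, 0.052, -0.0051] [ 0.514  -0.2093  0.0799]
```

>>> jog_arm(
  series=[
    [[0.002, 0.03, -0.003], [0, 0, 0], 0.03],
    [[0, 0.02, -0.002], [0, 0, 0], 0.03],
    [[0, 0, 0], [0, 0, 0], 0.03],
    [[0, 0, 0], [0, 0, 0], 0.03],
    [[0, 0, 0], [0, 0, 0], 0.03],
  ],
)

```text
time_s: 46.42
tcp_pos: [0.5123, -0.2163, 0.0303]
ee_rot: [[-0.999, 0.015, 0.053], [-0.055, -0.216, -0.975], [-0.003, -0.976, 0.217]]
wrist_force: [0.6, -0.3, -0.2]
gripper_width: 0.499
```

```bash
python3 go.py .5115 -.2157 .0193
```

```text
[0.0008, 0.0106, -0.003] [ 0.5123 -0.2163  0.0303]
```

>>> jog_arm(
  series=[
    [[0, 0.0085, -0.0025], [0, 0.2, 0], 0.03],
    [[0, 0, 0], [0, 0, 0], 0.03],
    [[0, 0, 0], [0, 0, 0], 0.03],
    [[0, 0, 0], [0, 0, 0], 0.03],
  ],
)

```text
time_s: 46.92
tcp_pos: [0.5112, -0.2157, 0.0202]
ee_rot: [[-0.999, 0.012, 0.05], [-0.051, -0.216, -0.975], [-0.001, -0.976, 0.216]]
wrist_force: [-0.0, 0.2, -0.5]
gripper_width: 0.489
```

```bash
python3 go.py .5115 -.2157 .0193
```

```text
[-0.0003, 0.0009, -0.0002] [ 0.5112 -0.2157  0.0202]
```

>>> jog_arm(
  series=[
    [[-0.0003, 0.0009, 0], [0, 0, 0], 0.03],
    [[0, 0, 0], [0, 0, 0], 0.03],
    [[0, 0, 0], [0, 0, 0], 0.062],
    [[0, 0, 0], [0, 0, 0], 0.062],
    [[0, 0, 0], [0, 0, 0], 0.062],
    [[0, -0.02, 0], [0, 0, 0], 0.062],
    [[0, -0.05, 0], [0, 0, 0], 0.062],
    [[0, -0.05, 0], [0, 0, 0], 0.062],
    [[0, -0.05, 0], [-6, 0, 0], 0.062],
    [[0, 0, 0], [-6.5, 0, 0], 0.062],
  ],
)

```text
time_s: 48.18
tcp_pos: [0.5122, -0.178, 0.1904]
ee_rot: [[-0.998, 0.011, 0.055], [-0.055, 0.003, -0.998], [-0.011, -1.0, -0.002]]
wrist_force: [-0.8, -0.8, 0.1]
gripper_width: 0.717
```

>>> jog_arm(
  series=[
    [[0, 0, -0.05], [0, 0, 0], 0.062],
    [[0, 0, -0.03], [0, 0, 0], 0.062],
    [[0, 0, 0], [0, 0, 0], 0.062],
    [[0, 0, 0], [0, 0, 0], 0.062],
    [[0, 0, 0], [0, 0, 0], 0.062],
  ],
)

```text
time_s: 48.8
tcp_pos: [0.5052, -0.0998, 0.1851]
ee_rot: [[-0.999, 0.0, 0.05], [-0.05, -0.0, -0.999], [-0.0, -1.0, 0.0]]
wrist_force: [-0.4, 0.0, -0.3]
gripper_width: 0.714
```

```bash
python3 row.py >/dev/null; python3 - <<'E'
from h import *
w=np.load("row.npy");s=capture("scene");t=capture("top")
a=crop(w,160,400,0,250,2.4,20)                 # 576x600
b=crop(s,165,300,150,235,1.6,20);d=crop(t,128,265,155,265,1.6,20);e=crop(s,290,440,175,300,1.45,20)
o=np.zeros((600,800,3),np.uint8);o[:a.shape[0],:a.shape[1]]=a
y=0
for p in (b,d,e):
    p=p[:,:224];o[y:y+p.shape[0],576:576+p.shape[1]]=p;y+=p.shape[0]+4
cv2.imwrite("pics/final.png",o)
E
```

```text
(no output)
```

View pics/final.png

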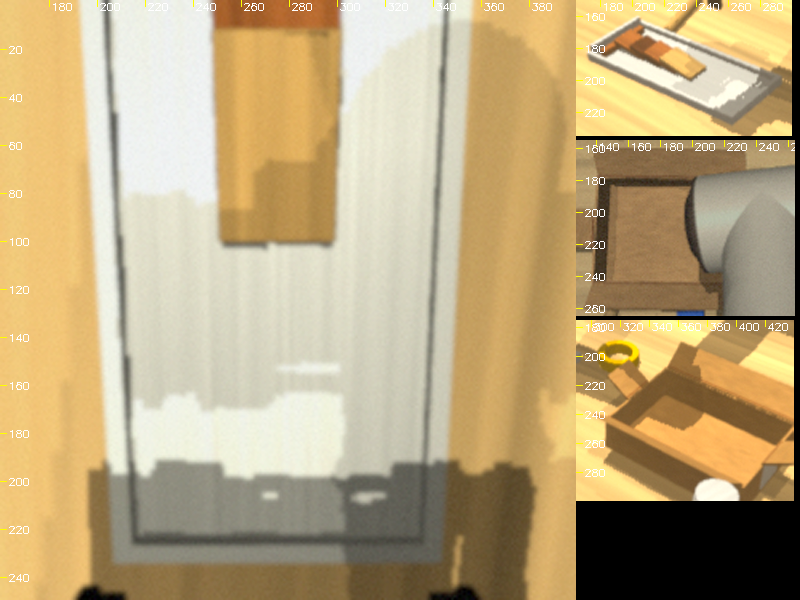

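The last look shows four overlapping tablets from the ridge toward the tail, the paler one last with its tail at about (275,101) and centred. The carton is empty and its flaps lean outward. One numeric check of the whole row from higher up before handing in.

>>> jog_arm(
  series=[
    [[0, -0.05, 0], [0, 0, 0], 0.062],
    [[0, -0.05, 0], [0, 0, 0], 0.062],
    [[0, -0.05, 0], [0, 0, 0], 0.062],
    [[0, -0.02, 0], [0, 0, 0], 0.062],
    [[0, 0, 0], [0, 0, 0], 0.062],
    [[0, 0, 0], [0, 0, 0], 0.062],
  ],
)

```text
time_s: 49.7
tcp_pos: [0.5045, -0.0993, 0.3536]
ee_rot: [[-0.999, -0.002, 0.051], [-0.051, 0.0, -0.999], [0.002, -1.0, -0.001]]
wrist_force: [0.4, 0.2, -0.1]
gripper_width: 0.713
```

```bash
python3 row.py; python3 - <<'E'
from h import *
# sample along the tray mid line in the wrist picture for tablet steps
w=np.load("row.npy").astype(float);c=cam("wrist");T=[.5116,-.2172,2.9]
ys=np.arange(-145,45,3)
uv=proj(c,place(T,np.c_[0*ys,ys/1000,0*ys+.018])).round().astype(int)
print([(int(y),w[v,u].astype(int).tolist()) for y,(u,v) in zip(ys,uv) if v>=0])
# flap free edge test in scene: print R/G along each flap's mid line for candidate angles
s=cam("scene");S=capture("scene").astype(float)
C=[.5138,.2418,-.18]
for n,h,d in (("far",[.082,0],[1,0]),("near",[-.082,0],[-1,0]),("left",[0,.117],[0,1]),("right",[0,-.117],[0,-1])):
    for a in (1.7,2.0,2.2,2.35,2.5,2.6):
        P=[h[0]-.05*np.cos(a)*d[0],h[1]-.05*np.cos(a)*d[1],.062+.05*np.sin(a)]
        print(n,a,proj(s,place(C,[P]))[0].round(1),end='; ')
    print()
E
```

```text
[ 0.5044 -0.0993  0.3534] [[-0.999, -0.003, 0.051], [-0.051, 0.0, -0.999], [0.003, -1.0, -0.0]]
0.006 [[258, 0], [259, 101], [288, 102], [290, 0]] [[19, -90], [20, 33], [-20, 34], [-22, -90]]
0.014  [[19, -88], [19, 33], [-20, 34], [-21, -88]]
[(-85, [67, 36, 18]), (-82, [68, 38, 16]), (-79, [68, 36, 17]), (-76, [68, 39, 20]), (-73, [66, 36, 17]), (-70, [104, 61, 29]), (-67, [128, 73, 35]), (-64, [128, 75, 33]), (-61, [129, 74, 36]), (-58, [127, 74, 35]), (-55, [127, 73, 35]), (-52, [128, 75, 37]), (-49, [126, 74, 33]), (-46, [126, 74, 32]), (-43, [126, 73, 35]), (-40, [125, 72, 34]), (-37, [121, 71, 34]), (-34, [123, 89, 47]), (-31, [160, 124, 69]), (-28, [155, 121, 63]), (-25, [156, 123, 68]), (-22, [158, 125, 68]), (-19, [155, 121, 64]), (-16, [157, 123, 65]), (-13, [151, 117, 64]), (-10, [134, 103, 56]), (-7, [132, 103, 56]), (-4, [130, 101, 54]), (-1, [130, 102, 55]), (2, [129, 102, 55]), (5, [130, 101, 54]), (8, [132, 102, 56]), (11, [129, 101, 57]), (14, [128, 99, 53]), (17, [127, 99, 53]), (20, [129, 102, 54]), (23, [128, 99, 53]), (26, [129, 100, 55]), (29, [125, 97, 51]), (32, [126, 99, 55]), (35, [134, 115, 82]), (38, [164, 161, 145]), (41, [165, 165, 147]), (44, [164, 161, 147])]
far 1.7 [356.3 248.2]; far 2.0 [352.3 253.4]; far 2.2 [349.8 257.5]; far 2.35 [348.1 260.8]; far 2.5 [346.6 264.2]; far 2.6 [345.8 266.4]; 
near 1.7 [398.9 207.5]; near 2.0 [401.8 206. ]; near 2.2 [403.4 206. ]; near 2.35 [404.3 206.5]; near 2.5 [405.1 207.5]; near 2.6 [405.4 208.3]; 
left 1.7 [432.1 250.2]; left 2.0 [438.5 254.7]; left 2.2 [442.1 258.4]; left 2.35 [444.4 261.4]; left 2.5 [446.3 264.5]; left 2.6 [447.2 266.6]; 
right 1.7 [331.6 206.2]; right 2.0 [326.5 205.3]; right 2.2 [323.4 205.8]; right 2.35 [321.4 206.5]; right 2.5 [319.6 207.7]; right 2.6 [318.6 208.7];
```

```bash
python3 -c "
from station import *
print(finish_job(), sense()['time_s'])"
```

```text
the job is handed in; nothing more can be done
the job is handed in; nothing more can be done
```

I folded all four flaps outward, emptied the carton and laid its four tablets in a shingled row down the middle of the tray, then handed the job in. The clock read about 50 s and the arm was clear of everything.

**Row:** The first tablet has one end on the ridge. Each later one overlaps the one before and slopes the same way. About 36 mm of tablet 3 shows, and placing was stepped 37 mm apart. The row's edges lie within about 2 mm of the tray's middle line. The last tail is at about y = +34 mm in the tray.

**Flaps:** I read the right flap at about 2.5 in a picture. The other three I pushed along the same path and saw leaning outward, but I did not measure their angles.

**What did not go to plan:**
- My first grip lifted both tablets of one pile. I set them back and gripped higher.
- The top camera's first tray estimate was about 4 mm off along y, so I used the wrist camera's reading of the ridge.
- The third tablet lies turned by roughly 2 to 3 degrees. I left it so.
- The last tablet was paler wood that my colour check missed; I found it by eye in a wrist picture.
- I saw no knocked tablet and no slackened grip. I did not deliberately move any other thing on the bench, though I did not check each one in a picture at the end.

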